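Set out a flute foot joint and its dent-work tools

ROBOT

A 6-joint arm with a two-finger parallel gripper is mounted at the origin on the work surface; the furniture and walls round the work are solid. World frame = base frame: x ahead of the robot, y to its left, z up, the work surface at z = 0. Lengths are in m, angles in rad, forces in N, time in s.
With the tool pointing down it reaches from about 0.3 to 0.85 m from the base axis. Payload 5.4 kg.
Tool frame: the origin (TCP) lies between the finger pads; the fingertips stand 11 mm ahead of it and the grasp point (between the pads) lies 8 mm behind it (finger_overhang is the distance from the TCP to the fingertips, in m); z points along the fingers, y is the direction in which the jaws open and shut (so a half turn about z gives the same grasp; the last joint's range is limited). The gripper opens to 85 mm and grips with 20 to 120 N. Pads are 22 mm wide; open, the fingers measure 114 mm over their backs; the gripper's body (76 mm by 85 mm) begins 54 mm behind the grasp point. The pads swing forward as they close: fully open they stand 13 mm farther back than shut.
Start: joints at [-1.414, 0.158, 1.597, -0, 1.386, -0.21], TCP at [0.206, -0.537, 0.242] pointing down, gripper open.
Joint ranges: [-2.91, 2.91], [-0.94, 2.29], [0.18, 2.7], [-1.29, 4.43], [0.17, 2.64], [-3, 3]. Speed limits (rad/s): [2.57, 2.57, 3.14, 3.14, 3.14, 3.14].

INTERFACE

Orientations are given as a unit quaternion [x, y, z, w].
In Python, from workcell import get_state, get_image, calibration, finish_job, finger_overhang gives the robot as it stands.
- The arm moves only by the shell command python3 -m handwheel 'ROWS' [FORCE]. ROWS is a JSON object of lists of equal length, an entry for each row: "slide": the shift along the world's x, y, z in m, a list of three; "spin": the turn about the world's z in rad; "hand": the opening, from -1 (shut) to 1 (fully open). In form: {"slide": [[x, y, z], ...], "spin": [spin, ...], "hand": [hand, ...]}. A call has 1 to 5 rows; each row shifts and turns the commanded pose from where the row before left it; what a row does not reach is not made up. A row lasts 1/10 s, in which the tool goes at most 50 mm and 8.59 degrees, less where a joint would pass 70% of its speed; a pose out of reach is approached as far as the arm can. A call with a gripper value outside its range is refused whole. The fingers move at their own pace and stop on an object; FORCE is the grip in N (left out, the last holds). Time passes only in rows, so rows that do not move let the fingers close. It gives the time, the measured TCP pose, the force and the opening at its end, in the units of the state.
- get_state(): the state, without advancing time (a new reading comes with each control period).
- get_image(name): name is "scene" or "top" or "wrist"; returns the picture (420x560x3 uint8, red, green, blue); there is no depth.
- calibration(name): a dict with "intrinsics" (3x3 intrinsics, pixels), "D" ([k1, k2, p1, p2, k3] as OpenCV has them; the pictures are not rectified), "R" (3x3) and "t" (3): a world point X has camera coordinates R X + t. Camera axes: x right, y down, z forward; pixel columns grow to the right and rows downward; lengths in m; the calibration is good to about 2 mm. A picture is of the moment at which its call begins: read the wrist's pose just before it. calibration takes no time and is no camera call; for the wrist camera it gives the pose at the moment of the call.
- finish_job(): hands the job in, once; it reports no verdict.
The state is a dict: "t": time; "joint_pos": joint angles; "qvel": joint speeds; "joint_torque": joint torques, N m; "tool_pos": TCP position; "tool_rot": TCP orientation; "force": force on the tool from outside, world axes, zero at the start; "ft_torque": the same for the moment, N m; "gripper_width": finger opening in m.
Only numpy, scipy, OpenCV 4.12 (cv2) and the standard library are available. Lean on these libraries where they do the work, as an engineer would, in place of code of your own. Each camera call takes 0.05 s, during which the arm holds its last target.

TASK

Set the bench up for burnishing a dent out of the flute foot joint. Lay the foot joint in the dark cradle with its keys up and its bare, keyless end towards the robot. On the pale tool rest lay the brass mandrel in the pair of notches nearest the cradle and the bent burnisher in the other pair with its wooden handle towards the robot, each across both of its notches, and stand the green-banded oil bottle upright in the round well between them; leave the black needle tube and the straight needle file where they are.

Things in the scene. Friction and masses are not known exactly. Their poses are not given: they have to be found in the camera images.
- foot_joint: Silver flute foot joint with gilt keys, lying keys up, 133 mm long along its y. Origin at the bottom. Tube 20 mm wide, its axis along y at x = +5, z = 11 mm (underside at z = 1.5). Keys on top from y = -58 to +39, up to z = 28 mm; the +y end (y = 39 to 67) is bare tube: the bare end. 80 g, balances at y = 0; grip across the tube there.
- mandrel: Brass mandrel: round rod 17 mm thick, 101 mm long along its y, lying. Origin at mid-length on the underside (axis at z = 8.5 mm). Either end may point to the robot. 70 g, balances at its middle; grip it there.
- burnisher: Bent burnisher, lying along its y, 153 mm: turned wooden handle 27 mm thick from y = -4 to +76 (handle end +y), thin bent steel shaft from y = -4 to -76 mm. Origin at mid-length on the underside (handle axis at z = 13.5 mm). 55 g; it balances at y = +34 mm, on the handle: grip it there, and lay that point midway between its two notches.
- oil_bottle: White dropper bottle with a GREEN band, standing; body 25 mm in diameter, 54 mm tall, thin nozzle on top up to 82 mm. Origin at the centre of its underside. 28 g. Grip the body from above, over the nozzle, 35 to 50 mm above the origin. Like all but the file, it stands on the brown work board, whose top is at z = 18 mm.
- tool_rest: Pale wood rest, fixed; origin under the centre, -x faces the robot. Board 74 (x) x 150 (y) x 8 mm. At y = -52 and +52 mm a tool lies along x on two V-notched posts (x = -28, +28; 12 thick, 42 wide, top z = 38, notch floor z = 26, 33 wide at top); a rod of radius r lies with its axis at z = 23.4 + 1.32 r. Round well at x = y = 0: 33 mm inside, 43 outside, floor z = 10, rim z = 24.
- cradle: Dark wood cradle, fixed, left or right of the tool rest; origin under the centre, -x faces the robot. Base 94 (x) x 74 (y) x 10 mm. Two cork-lined trough saddles (x = -34, +34; 16 thick, 56 wide) carry a tube along x: trough floor z = 28 mm, 22 mm wide, flaring to 36 mm at the top, z = 42; the foot joint's tube rests with its axis at z = 38 mm.
- needle_tube: Black capped needle tube, a plain cylinder 24 mm in diameter and 69 mm tall, standing loose beside the oil bottle; not needed, leave it. Origin at the centre of its underside.
- needle_file: Straight needle file with a wooden handle, 167 mm long, lying loose beside the board; not needed, leave it. Origin at the middle of its underside.

How it is judged:
At the end, for the whole second after the job is handed in: Foot joint in both saddles, keys up, bare end to the robot, within 16 mm of the middle; mandrel (18 mm) and burnisher (22 mm, handle to the robot) each across both notches, mandrel on the cradle side; oil bottle upright on the well floor; all released and at rest (x of foot_joint in the frame of cradle between -0.016 and 0.016 m and y of foot_joint in the frame of cradle between -0.013 and 0.013 m and z of foot_joint in the frame of cradle between 0.021 and 0.033 m and angle between foot_joint's own z axis and vertical below 0.4 rad and angle between the y axis of foot_joint and the x axis of cradle, either way round below 0.15 rad and x of mandrel in the frame of tool_rest between -0.018 and 0.018 m and z of mandrel in the frame of tool_rest between 0.02 and 0.034 m and angle between the y axis of mandrel and the x axis of tool_rest, either way round below 0.15 rad and x of burnisher in the frame of tool_rest between 0.01 and 0.056 m and z of burnisher in the frame of tool_rest between 0.018 and 0.04 m and angle between the y axis of burnisher and the x axis of tool_rest, either way round below 0.2 rad and x of oil_bottle in the frame of tool_rest between -0.008 and 0.008 m and y of oil_bottle in the frame of tool_rest between -0.008 and 0.008 m and z of oil_bottle in the frame of tool_rest between 0.007 and 0.014 m and angle between oil_bottle's own z axis and vertical below 0.12 rad and linear speed of each of foot_joint, mandrel, burnisher, oil_bottle below 0.02 m/s and ((y of cradle in the frame of tool_rest above 0 m and y of mandrel in the frame of tool_rest between 0.042 and 0.062 m and y of burnisher in the frame of tool_rest between -0.062 and -0.042 m and x of tool_rest in the frame of foot_joint below -0.05 m) or (y of cradle in the frame of tool_rest below 0 m and y of mandrel in the frame of tool_rest between -0.062 and -0.042 m and y of burnisher in the frame of tool_rest between 0.042 and 0.062 m and x of tool_rest in the frame of foot_joint above 0.05 m))); the robot touches nothing.
It fails at once if the black needle tube is moved more than 20 mm (distance of needle_tube from where it was at the start of the episode above 0.02 m).
It fails at once if the needle file is moved more than 20 mm (distance of needle_file from where it was at the start of the episode above 0.02 m).
It fails at once if the oil bottle is tipped over (more than 0.8 rad) (angle between oil_bottle's own z axis and vertical above 0.8 rad).
It also fails if it takes over 90 s, if anything falls off the work surface, if the arm or the gripper's body presses on something with over 40 N, if the wrist force passes 120 N, or if a joint passes its speed limit or range.

## Working session

There is one attempt and no reset: what is moved stays moved. The work goes in short steps, Python scripts to look and compute and a shell command to move; the robot and the scene stay as the last step left them, time stands still between calls to the robot, and variables do not carry over. Pictures are saved under pics/ and viewed, and the job is handed in when it is done.

```bash
mkdir -p pics; cat > h.py <<'E'
import numpy as np,cv2
from workcell import get_state,get_image,calibration
def ray(c,uv):
    K=np.array(c['intrinsics'],float);D=np.array(c['D'],float);R=np.array(c['R'],float);t=np.array(c['t'],float)
    p=cv2.undistortPoints(np.array([[uv]],float),K,D)[0,0]
    return -R.T@t, R.T@np.array([p[0],p[1],1.])
def onz(c,uv,z):
    o,d=ray(c,uv); return o+d*(z-o[2])/d[2]
def proj(c,X):
    K=np.array(c['intrinsics'],float);D=np.array(c['D'],float);R=np.array(c['R'],float);t=np.array(c['t'],float)
    return cv2.projectPoints(np.array(X,float).reshape(-1,3),cv2.Rodrigues(R)[0],t,K,D)[0][:,0]
E
python3 - <<'E'
from h import *
print(get_state())
for n in ["scene","top","wrist"]:
    cv2.imwrite(f"pics/{n}0.png",get_image(n)[:,:,::-1])
    c=calibration(n);print(n,c)
E
```

```text
{'t': 0.0, 'joint_pos': array([-1.41408130e+00,  1.59044390e-01,  1.59826645e+00, -2.01921063e-05,
        1.38615827e+00, -2.10066043e-01]), 'qvel': array([ 2.64586173e-03,  5.21258762e-05,  3.18827183e-05, -8.12003334e-04,
       -7.01583146e-04, -6.10844176e-04]), 'joint_torque': array([-8.01877359e-04, -3.96005774e+01, -3.31427336e+01, -3.85640751e-04,
        8.52542755e-03,  3.88778716e-06]), 'tool_pos': array([ 0.20610214, -0.53616925,  0.24130234]), 'tool_rot': array([ 9.83230260e-01,  1.82366047e-01,  1.51054832e-05, -9.38155788e-04]), 'force': array([ 0.14092001, -0.17266758, -0.23477632]), 'ft_torque': array([-0.00063954, -0.0021945 ,  0.00324831]), 'gripper_width': 0.08534810199449444}
scene {'intrinsics': array([[467.52139336,   0.        , 280.67394978],
       [  0.        , 467.52139336, 204.58150385],
       [  0.        ,   0.        ,   1.        ]]), 'D': array([-0.03541731,  0.        ,  0.        ,  0.        ,  0.        ]), 'R': array([[-0.90889623, -0.4167948 , -0.01377468],
       [-0.2435658 ,  0.55737132, -0.79373353],
       [ 0.33850161, -0.71806637, -0.
[... 314 characters left out ...]
, 'R': array([[-8.23738102e-03, -9.99965236e-01, -1.29343515e-03],
       [-9.96216192e-01,  8.31839753e-03, -8.65107157e-02],
       [ 8.65184675e-02,  5.75919312e-04, -9.96250081e-01]]), 't': array([-0.28969602,  0.52753505,  0.84463684])}
wrist {'intrinsics': array([[352.12970108,   0.        , 276.87376433],
       [  0.        , 352.12970108, 206.84899086],
       [  0.        ,   0.        ,   1.        ]]), 'D': array([-0.09339385,  0.        ,  0.        ,  0.        ,  0.        ]), 'R': array([[ 0.35852266, -0.93351298, -0.00387382],
       [-0.89254918, -0.34400019,  0.29158159],
       [-0.2735278 , -0.10108104, -0.95653812]]), 't': array([-0.57339778, -0.0383531 ,  0.38207353])}
```

View pics/top0.png

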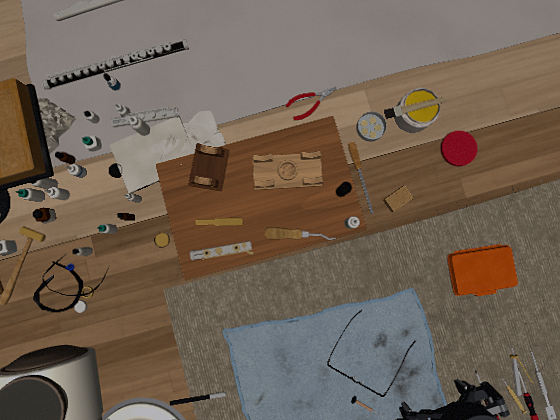

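View pics/scene0.png

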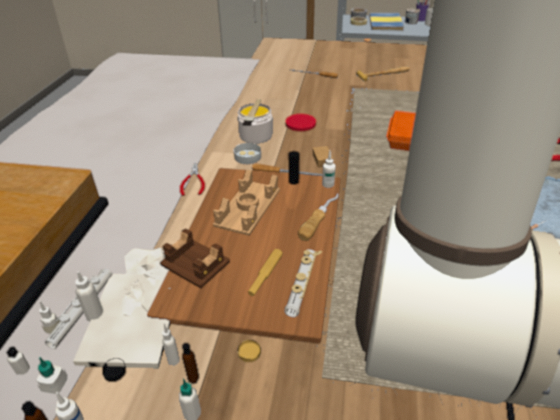

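View pics/wrist0.png

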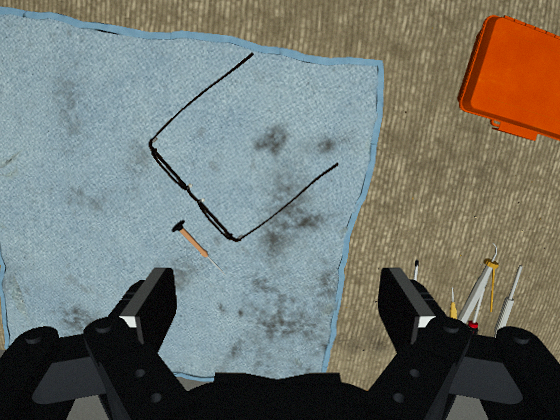

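```bash
python3 - <<'E'
import cv2
im=cv2.imread("pics/top0.png")[135:285,150:390]
cv2.imwrite("pics/topz.png",cv2.resize(im,None,fx=3.33,fy=3.33,interpolation=cv2.INTER_CUBIC))
im=cv2.imread("pics/scene0.png")[140:340,140:360]
cv2.imwrite("pics/scenez.png",cv2.resize(im,None,fx=3,fy=3,interpolation=cv2.INTER_CUBIC))
E
```

```text
(no output)
```

View pics/topz.png

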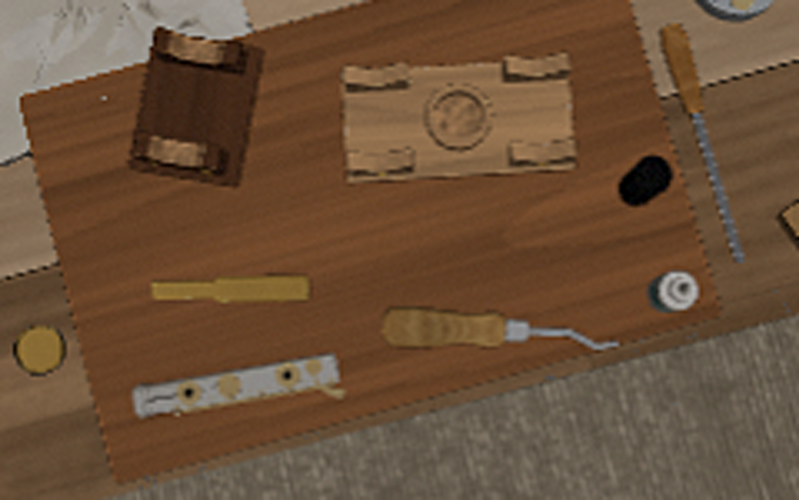

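View pics/scenez.png

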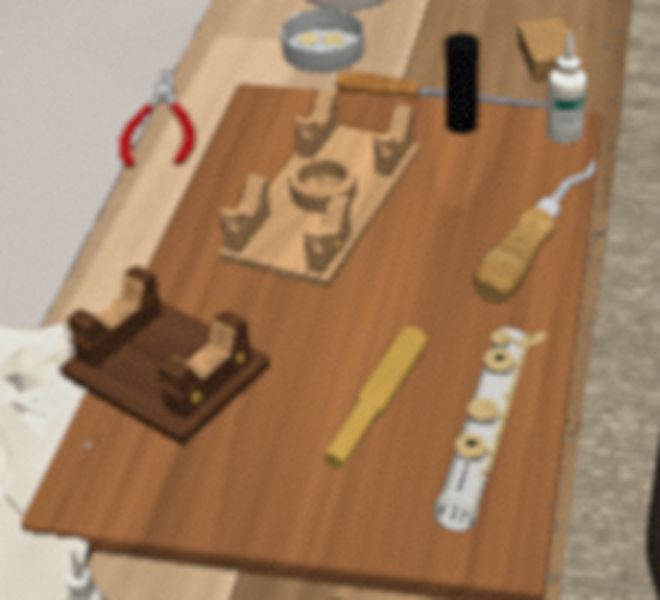

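```bash
python3 - <<'E'
from h import *
import workcell; 
try: print(workcell.finger_overhang, workcell.finger_overhang())
except Exception as e: print(e)
c=calibration("wrist");s=get_state()
from scipy.spatial.transform import Rotation as Ro
R=Ro.from_quat(s['tool_rot']).as_matrix()
o=-c['R'].T@c['t'];print("cam in tool",R.T@(o-s['tool_pos']), R.T@c['R'][2])
c=calibration("top")
z=lambda u,v:(150+u/3.33,135+v/3.33)
for n,uv,h in [("cradle",(198,107),.028),("rest",(459,120),.03),("mandrel",(230,290),.0265),("foot0",(135,402),.029),("foot1",(338,372),.029),("burn handle end",(383,328),.03),("burn tip",(615,345),.02),("bottle",(680,290),.08),("tube",(650,175),.06),("file0",(670,30),.01),("file1",(738,258),.005)]:
    print(n,onz(c,z(*uv),h).round(3))
E
```

```text
'float' object is not callable
cam in tool [ 7.46304390e-02  1.29578216e-04 -1.32878730e-01] [-0.29188181 -0.00232706  0.95645156]
cradle [ 0.614 -0.149  0.028]
rest [ 0.604 -0.321  0.03 ]
mandrel [ 0.494 -0.17   0.026]
foot0 [ 0.422 -0.109  0.029]
foot1 [ 0.44  -0.241  0.029]
burn handle end [ 0.468 -0.27   0.03 ]
burn tip [ 0.456 -0.421  0.02 ]
bottle [ 0.489 -0.453  0.08 ]
tube [ 0.562 -0.44   0.06 ]
file0 [ 0.668 -0.464  0.01 ]
file1 [ 0.513 -0.507  0.005]
```

```bash
python3 -m handwheel '{"slide":[[0.03,0.03,0.02],[0.03,0.03,0.02],[0.035,0.03,0.02],[0.035,0.03,0.01],[0.035,0.03,0]],"spin":[0.149,0.149,0.149,0.149,0.149],"hand":[1,1,1,1,1]}' 60
python3 -m handwheel '{"slide":[[0.035,0.03,0],[0.035,0.03,0],[0.035,0.03,0],[0.02,0.016,0],[0,0,0]],"spin":[0.149,0.149,0.149,0.01,0],"hand":[1,1,1,1,1]}'
python3 - <<'E'
from h import *
s=get_state();print(s['tool_pos'],s['tool_rot'],s['joint_pos'],s['t'])
c=calibration("wrist");im=get_image("wrist")
cv2.imwrite("pics/w1.png",im[:,:,::-1]);np.save("w1.npy",[c['intrinsics'],c['R']]);import pickle;pickle.dump(c,open("w1.pkl","wb"))
cv2.imwrite("pics/w1z.png",cv2.resize(im[:,:,::-1],(800,600),interpolation=cv2.INTER_CUBIC))
E
```

```text
t: 0.65
tool_pos: [0.3725, -0.3862, 0.3143]
tool_rot: [0.848, 0.53, 0.0, 0.002]
force: [0.1, -1.0, -0.6]
gripper_width: 0.0853
t: 1.15
tool_pos: [0.4979, -0.2783, 0.3117]
tool_rot: [0.706, 0.708, 0.0, -0.0]
force: [-0.4, -0.8, -0.3]
gripper_width: 0.0853
[ 0.49787958 -0.27827013  0.31165407] [ 7.06155491e-01  7.08056495e-01  4.47033428e-04 -4.70958762e-04] [-7.21956015e-01  1.09149061e-01  1.51507112e+00  9.52110859e-04
  1.51825711e+00 -7.24694863e-01] 1.15
```

View pics/w1z.png

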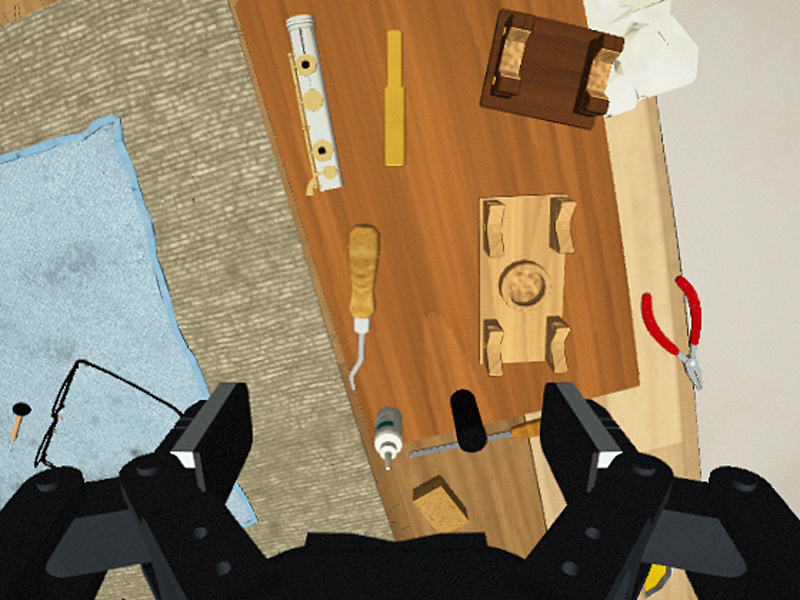

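```bash
python3 - <<'E'
import cv2
im=cv2.imread("pics/w1.png")
for n,(x0,y0) in {"a":(185,0),"b":(325,0),"c":(235,135),"d":(325,130)}.items():
    cv2.imwrite(f"pics/w1{n}.png",cv2.resize(im[y0:y0+145,x0:x0+130],None,fx=4,fy=4,interpolation=cv2.INTER_CUBIC))
a=[cv2.imread(f"pics/w1{n}.png") for n in "abcd"]
cv2.imwrite("pics/w1ab.png",cv2.resize(np.hstack(a[:2]),(0,0),fx=.75,fy=.75)) if 0 else None
hsv=cv2.cvtColor(im,cv2.COLOR_BGR2HSV)
for p in [(275,80),(276,40),(252,180),(252,205),(216,60),(362,180),(380,40),(330,40),(300,150)]:
    print(p,hsv[p[1],p[0]])
E
```

```text
(275, 80) [ 22 196 210]
(276, 40) [ 22 191 219]
(252, 180) [ 19 175 186]
(252, 205) [ 19 168 204]
(216, 60) [ 36  12 218]
(362, 180) [ 19 132 232]
(380, 40) [ 13 178 102]
(330, 40) [ 14 186 160]
(300, 150) [ 14 186 185]
```

View pics/w1a.png

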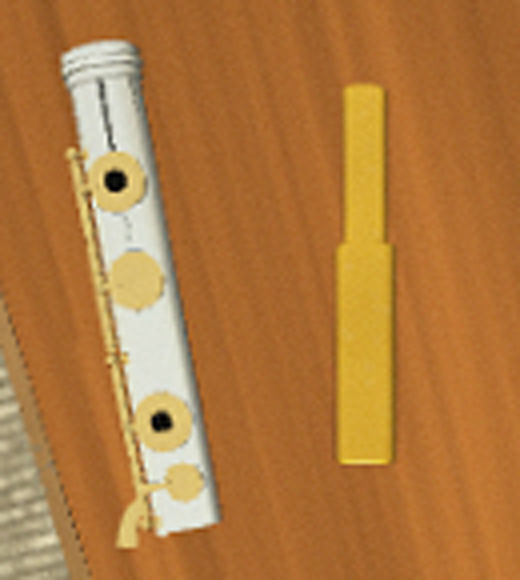

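View pics/w1b.png

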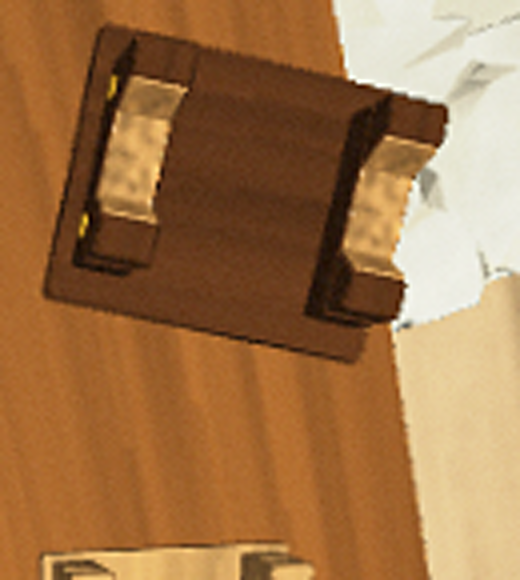

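View pics/w1d.png

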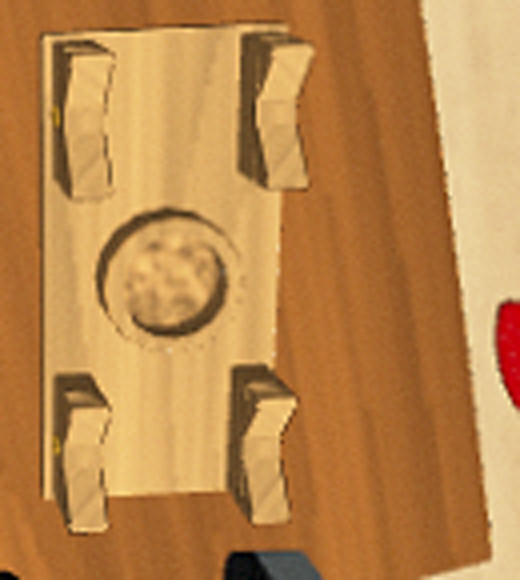

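```bash
cat > m1.py <<'E'
from h import *
import pickle
c=pickle.load(open("w1.pkl","rb"))
def P(off,uv,z): return onz(c,(off[0]+uv[0]/4,off[1]+uv[1]/4),z)[:2]
A=(185,0);B=(325,0);C=(235,135);D=(325,130)
def an(v): return round(np.degrees(np.arctan2(v[1],v[0])),2)
a,b,d=[P(B,p,.028) for p in [(100,25),(45,297),(360,362)]]
print("cradle sides",np.linalg.norm(a-b),np.linalg.norm(d-b),"ctr",(a+d)/2,"x dir",an(d-b),"y dir",an(a-b)-90)
s=[P(B,p,.060) for p in [(135,36),(200,44),(155,265),(90,250)]]; s2=[P(B,p,.060) for p in [(392,92),(448,104),(402,322),(342,308)]]
m1,m2=np.mean(s,0),np.mean(s2,0);print("saddle tops",m1,m2,"ctr",(m1+m2)/2,an(m2-m1),np.linalg.norm(m2-m1))
a,b,d=[P(D,p,.026) for p in [(42,35),(42,497),(287,25)]]
print("rest sides",np.linalg.norm(a-b),np.linalg.norm(d-a),"ctr",(b+d)/2,"x dir",an(d-a),"y dir",an(a-b)-90)
w=[P(D,p,.042) for p in [(97,275),(243,275),(170,207),(170,350)]];print("well",w,(w[0]+w[1])/2,(w[2]+w[3])/2)
posts=[[(68,53),(114,55),(111,198),(76,199)],[(262,37),(313,46),(308,188),(272,188)],[(65,405),(110,405),(106,531),(72,532)],[(252,393),(298,397),(290,520),(254,522)]]
ms=[np.mean([P(D,p,.056) for p in q],0) for q in posts]
print("posts",ms,"ctr",np.mean(ms,0))
im=cv2.imread("pics/w1.png");hsv=cv2.cvtColor(im,cv2.COLOR_BGR2HSV)
# mandrel
def comp(mask,seed):
    n,l=cv2.connectedComponents(mask.astype(np.uint8)); return l==l[seed[1],seed[0]]
mk=comp((hsv[:,:,0]>17)&(hsv[:,:,0]<30)&(hsv[:,:,1]>140)&(hsv[:,:,2]>120),(275,80))
cs,_=cv2.findContours(mk.astype(np.uint8),cv2.RETR_EXTERNAL,2);r=cv2.minAreaRect(cs[0]);print("mandrel px",r)
ys,xs=np.where(mk);v=np.array([onz(c,(x,y),.0265)[:2] for x,y in zip(xs,ys)])
def pca(v,n):
    m=v.mean(0);u=np.linalg.svd(v-m,full_matrices=0)[2][0];u=u*np.sign(u[1]);t=(v-m)@u;k=np.array([-u[1],u[0]]);q=(v-m)@k
    print(n,"mean",m,"dir",an(u),"t",t.min(),t.max(),"w",q.min(),q.max(),"mid",m+u*(t.min()+t.max())/2+k*(q.min()+q.max())/2);return m,u
pca(v,"mandrel")
# end midpoints
e=[P(A,p,.0265) for p in [(365,86),(365,462)]];print("mandrel ends",e,np.linalg.norm(e[0]-e[1]),np.mean(e,0),an(e[0]-e[1]))
mk=comp((hsv[:,:,0]>15)&(hsv[:,:,0]<30)&(hsv[:,:,1]>90)&(hsv[:,:,2]>90),(252,180))
ys,xs=np.where(mk);v=np.array([onz(c,(x,y),.0315)[:2] for x,y in zip(xs,ys)]);m,u=pca(v,"handle")
# foot
r0,r1=[P(A,p,.029) for p in [(149,100),(217,520)]];l0=P(A,(74,100),.029)
print("foot right edge dir",an(r0-r1)); e=[P(A,p,.029) for p in [(101,48),(188,528)]];print("foot ends",e,np.linalg.norm(e[0]-e[1]),"mid",np.mean(e,0),an(e[0]-e[1]),"width",np.linalg.norm(r0-l0))
b0=P(C,(0,0),.0)
E
python3 m1.py
```

```text
cradle sides 0.0732826805687198 0.09347222088134703 ctr [ 0.61674214 -0.14535361] x dir -9.8 y dir -9.879999999999995
saddle tops [ 0.58367389 -0.13895916] [ 0.65073104 -0.15105321] ctr [ 0.61720247 -0.14500618] -10.22 0.06813902917346218
rest sides 0.14847417906521457 0.07327089297442814 ctr [ 0.6071848  -0.31838078] x dir 3.0 y dir 2.8599999999999994
well [array([ 0.58407222, -0.31514623]), array([ 0.62819213, -0.31497752]), array([ 0.60448885, -0.29431327]), array([ 0.60787526, -0.3386499 ])] [ 0.60613217 -0.31506187] [ 0.60618205 -0.31648158]
posts [array([ 0.57723133, -0.26851691]), array([ 0.63271069, -0.26475134]), array([ 0.58231101, -0.37172708]), array([ 0.63852938, -0.36857582])] ctr [ 0.6076956  -0.31839279]
mandrel px ((276.0, 68.0), (94.0, 14.0), 90.0)
mandrel mean [ 0.49650046 -0.17157575] dir 90.21 t -0.04758631561220349 0.0542019787582281 w -0.008048054873660872 0.008135703053262023 mid [ 0.49644438 -0.1682681 ]
mandrel ends [array([ 0.49670149, -0.11790364]), array([ 0.49692141, -0.2197225 ])] 0.1018191021481262 [ 0.49681145 -0.16881307] 90.12
handle mean [ 0.46989629 -0.305566  ] dir 87.43 t -0.04317725732184479 0.03842567821903867 w -0.012943201817833518 0.0133829118070447 mid [ 0.46957029 -0.30792956]
foot right edge dir 98.11
foot ends [array([ 0.42483924, -0.10802464]), array([ 0.44541395, -0.23843023])] 0.13201869683592668 mid [ 0.4351266  -0.17322743] 98.97 width 0.020663754157203482
```

View pics/w1c.png

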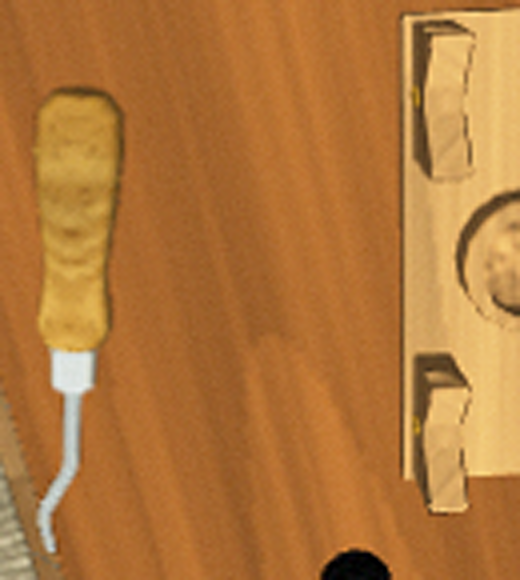

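```bash
python3 -m handwheel '{"slide":[[-0.021,0.035,-0.04],[-0.021,0.035,-0.045],[-0.021,0.035,-0.045],[0,0,-0.045],[0,0,-0.03]],"spin":[0.075,0.074,0,0,0],"hand":[0.2,0.2,0.2,0.2,0.2]}' 40
python3 -m handwheel '{"slide":[[0,0,0],[0,0,0]],"spin":[0,0],"hand":[0.2,0.2]}'
python3 - <<'E'
from h import *
from workcell import finger_overhang
s=get_state();print(finger_overhang,s['tool_pos'],s['tool_rot'],s['gripper_width'])
im=get_image("wrist")
cv2.imwrite("pics/w2z.png",cv2.resize(im[:,:,::-1],(800,600),interpolation=cv2.INTER_CUBIC))
E
```

```text
t: 1.7
tool_pos: [0.4405, -0.1919, 0.1252]
tool_rot: [0.654, 0.757, -0.0, -0.002]
force: [-0.3, 0.1, 0.5]
gripper_width: 0.0516
t: 1.9
tool_pos: [0.4428, -0.1936, 0.1288]
tool_rot: [0.654, 0.757, -0.0, 0.0]
force: [-0.0, 0.5, 1.3]
gripper_width: 0.0507
0.011 [ 0.44279469 -0.19357245  0.12880086] [ 6.53824900e-01  7.56645879e-01 -1.19180549e-04  1.12801359e-05] 0.05071152185390517
```

View pics/w2z.png

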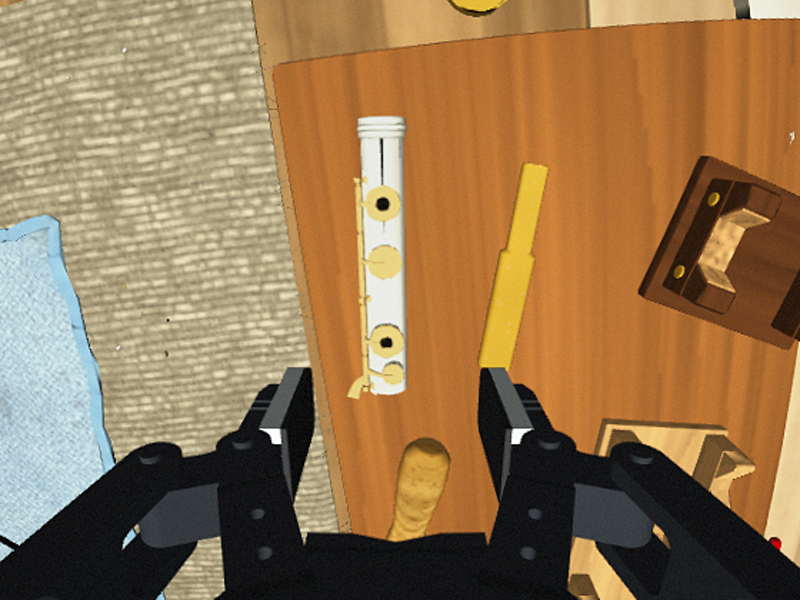

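```bash
python3 - <<'E'
from h import *
c=calibration("wrist")
k=1/1.42857
f=lambda u,v,z:onz(c,((u+.5)*k-.5,(v+.5)*k-.5),z)[:2]
e=[f(382,117,.029),f(388,394,.029)]
an=lambda v:np.degrees(np.arctan2(v[1],v[0]))
print(e,np.linalg.norm(e[0]-e[1]),np.mean(e,0),an(e[0]-e[1]))
l=[f(361,160,.029),f(406,160,.029)];print(l,np.linalg.norm(l[0]-l[1]))
l=[f(364,300,.029),f(407,300,.029)];print(l,np.linalg.norm(l[0]-l[1]),np.mean(l,0))
E
```

```text
[array([ 0.42548778, -0.10973083]), array([ 0.44728943, -0.24406591])] 0.13609270037515117 [ 0.43638861 -0.17689837] 99.21833149786933
[array([ 0.41869188, -0.12960062]), array([ 0.43880989, -0.12667578])] 0.02032951785135439
[array([ 0.42854418, -0.19515715]), array([ 0.44927012, -0.19212775])] 0.020946169344564097 [ 0.43890715 -0.19364245]
```

```bash
python3 -m handwheel '{"slide":[[-0.007,0.0195,-0.02],[0,0,-0.04],[0,0,-0.025],[0,0,-0.01],[0,0,0]],"spin":[0.01,0,0,0,0],"hand":[0.2,0.2,0.2,0.2,0.2]}' 40
python3 - <<'E'
from h import *
s=get_state();print(s['tool_pos'],s['force'])
im=get_image("wrist")
cv2.imwrite("pics/w3z.png",cv2.resize(im[:,:,::-1],(800,600),interpolation=cv2.INTER_CUBIC))
E
```

```text
t: 2.45
tool_pos: [0.4365, -0.1738, 0.0337]
tool_rot: [0.65, 0.76, -0.0, 0.0]
force: [-0.1, 0.9, 0.5]
gripper_width: 0.0513
[ 0.43651461 -0.17379473  0.03369663] [-0.11564613  0.87109333  0.54516088]
```

View pics/w3z.png

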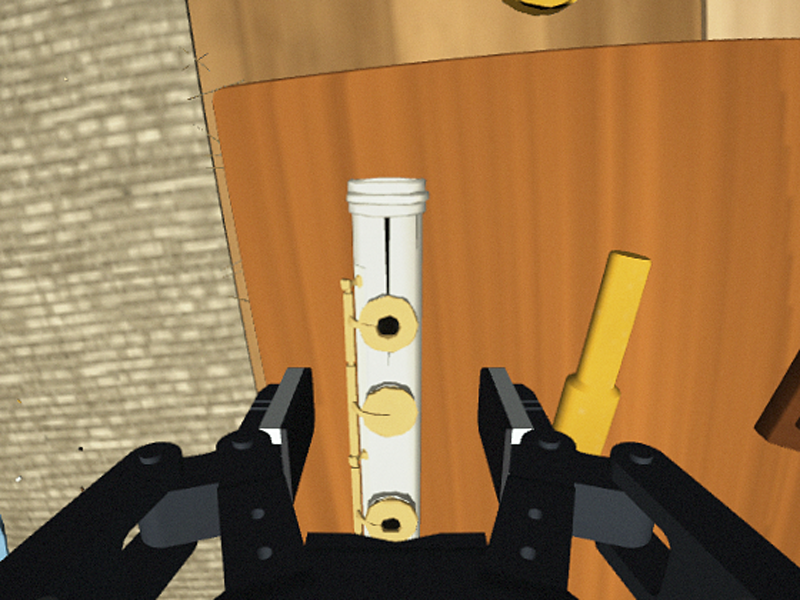

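```bash
python3 -m handwheel '{"slide":[[-0.001,0,-0.001],[0,0,0],[0,0,0],[0,0,0],[0,0,0]],"spin":[0,0,0,0,0],"hand":[0,-0.3,-1,-1,-1]}' 40
python3 - <<'E'
from h import *
s=get_state();print(s['tool_pos'],s['force'])
im=get_image("wrist")
cv2.imwrite("pics/w4z.png",cv2.resize(im[:,:,::-1],(800,600),interpolation=cv2.INTER_CUBIC))
E
```

```text
t: 3.0
tool_pos: [0.436, -0.1739, 0.0335]
tool_rot: [0.649, 0.76, 0.0, 0.001]
force: [-0.7, -0.3, 5.4]
gripper_width: 0.0185
[ 0.43601441 -0.17387654  0.03345967] [-0.66717993 -0.25341787  5.40853016]
```

View pics/w4z.png

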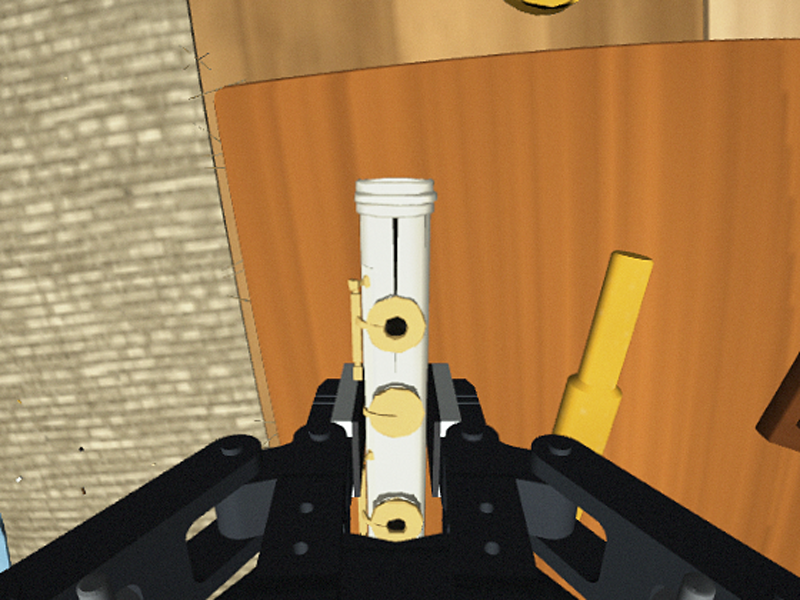

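```bash
python3 -m handwheel '{"slide":[[0,0,0.01],[0,0,0.03],[0,0,0.035],[0,0,0.035],[0.02,0.003,0]],"spin":[0,0,0,0.1377,0.1377],"hand":[-1,-1,-1,-1,-1]}' 40
python3 -m handwheel '{"slide":[[0.03,0.005,0],[0.03,0.005,0],[0.03,0.005,0],[0.03,0.005,0],[0.02,0.005,0]],"spin":[0.1377,0.1377,0.1377,0.1377,0.1377],"hand":[-1,-1,-1,-1,-1]}'
python3 -m handwheel '{"slide":[[0.02,0.001,0],[0,0,0],[0,0,0],[0,0,0]],"spin":[0.1377,0.1377,0,0],"hand":[-1,-1,-1,-1]}'
python3 - <<'E'
from h import *
s=get_state();print(s['tool_pos'],s['force'])
im=get_image("wrist")
cv2.imwrite("pics/w5z.png",cv2.resize(im[:,:,::-1],(800,600),interpolation=cv2.INTER_CUBIC))
E
```

```text
t: 3.55
tool_pos: [0.4572, -0.1722, 0.1482]
tool_rot: [0.537, 0.844, -0.0, 0.005]
force: [1.1, -1.2, 0.1]
gripper_width: 0.0183
t: 4.05
tool_pos: [0.5967, -0.1447, 0.1427]
tool_rot: [0.22, 0.975, 0.0, 0.0]
force: [-0.8, 0.3, -0.2]
gripper_width: 0.0182
t: 4.45
tool_pos: [0.6147, -0.144, 0.1423]
tool_rot: [0.089, 0.996, 0.0, -0.0]
force: [0.0, 0.8, -1.4]
gripper_width: 0.0183
[ 0.61473233 -0.14404501  0.14227927] [ 0.00317244  0.82475691 -1.35193634]
```

View pics/w5z.png

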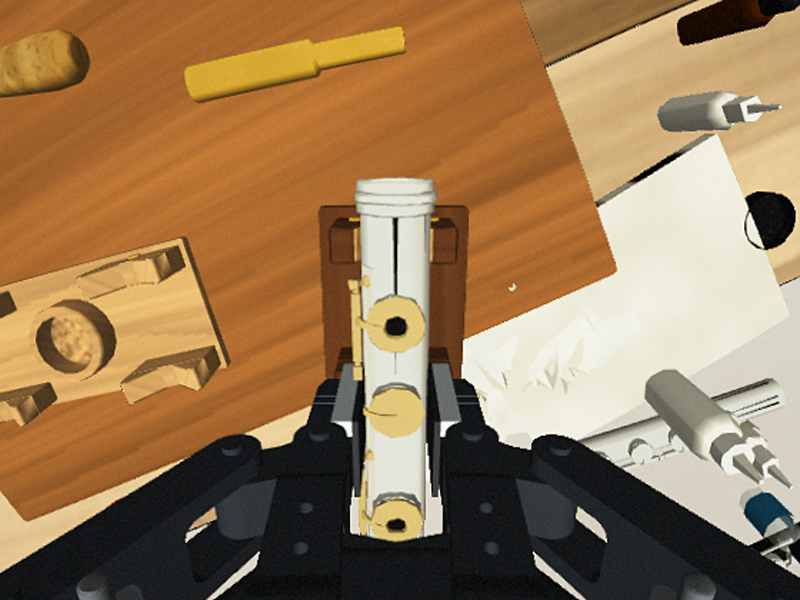

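```bash
python3 -m handwheel '{"slide":[[0.0025,-0.001,-0.03],[0,0,-0.03],[0,0,-0.012],[0,0,-0.004],[0,0,0]],"spin":[0,0,0,0,0],"hand":[-1,-1,-1,-1,-1]}'
python3 -m handwheel '{"slide":[[0,0,-0.003],[0,0,-0.002],[0,0,0]],"spin":[0,0,0],"hand":[-1,-1,-1]}'
python3 - <<'E'
from h import *
s=get_state();print(s['tool_pos'],s['force'])
im=get_image("wrist")
cv2.imwrite("pics/w6z.png",cv2.resize(im[:,:,::-1],(800,600),interpolation=cv2.INTER_CUBIC))
E
```

```text
t: 5.0
tool_pos: [0.6177, -0.1453, 0.0666]
tool_rot: [0.088, 0.996, -0.0, 0.0]
force: [0.5, -0.2, -0.7]
gripper_width: 0.0181
t: 5.3
tool_pos: [0.6179, -0.1453, 0.0617]
tool_rot: [0.087, 0.996, -0.0, 0.0]
force: [0.1, 0.0, -1.0]
gripper_width: 0.0179
[ 0.61788382 -0.14527068  0.06168171] [ 0.08308591  0.02895746 -0.96526109]
```

View pics/w6z.png

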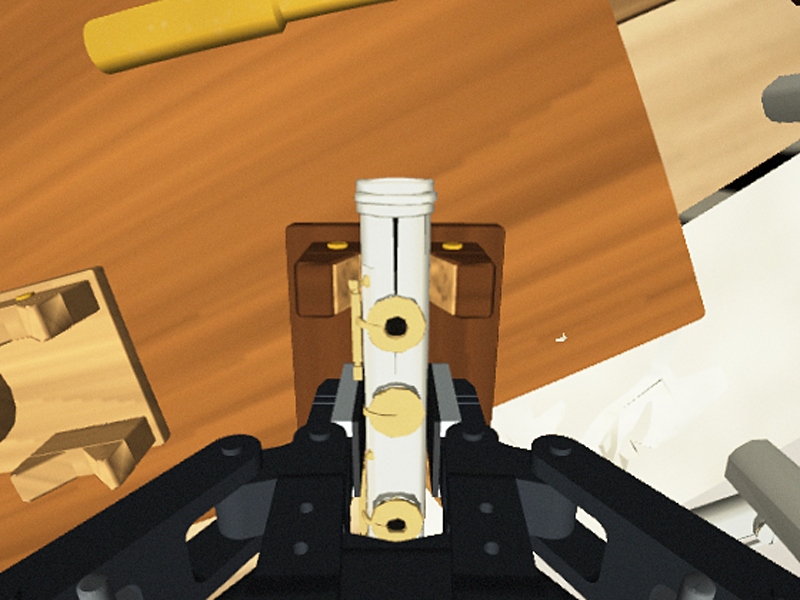

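```bash
python3 -m handwheel '{"slide":[[0,0,-0.0015],[0,0,0]],"spin":[0,0],"hand":[-1,-1]}'
python3 -m handwheel '{"slide":[[0,0,-0.001],[0,0,0]],"spin":[0,0],"hand":[-1,-1]}'
```

```text
t: 5.55
tool_pos: [0.618, -0.1453, 0.0615]
tool_rot: [0.087, 0.996, -0.0, 0.0]
force: [-4.7, 1.7, 9.0]
gripper_width: 0.018
t: 5.75
tool_pos: [0.618, -0.1453, 0.0615]
tool_rot: [0.087, 0.996, -0.0, 0.0]
force: [-7.2, 2.1, 14.1]
gripper_width: 0.0179
```

```bash
python3 -m handwheel '{"slide":[[0,0,0.002],[0,0,0],[0,0,0],[0,0,0.03],[0,0,0.04]],"spin":[0,0,0,0,0],"hand":[-0.3,0.1,0.1,0.1,0.1]}'
python3 -m handwheel '{"slide":[[-0.03,0,0.03],[-0.03,0,0.02],[0,0,0]],"spin":[0,0,0],"hand":[0.1,0.1,0.1]}'
python3 - <<'E'
from h import *
import pickle
s=get_state();print(s['tool_pos'],s['force'],s['joint_pos'])
c=calibration("wrist");pickle.dump(c,open("w7.pkl","wb"))
im=get_image("wrist");cv2.imwrite("pics/w7.png",im[:,:,::-1])
cv2.imwrite("pics/w7z.png",cv2.resize(im[:,:,::-1],(800,600),interpolation=cv2.INTER_CUBIC))
E
```

```text
t: 6.25
tool_pos: [0.6154, -0.1443, 0.1281]
tool_rot: [0.087, 0.996, 0.001, -0.003]
force: [0.5, -0.2, 0.3]
gripper_width: 0.0471
t: 6.55
tool_pos: [0.557, -0.1457, 0.1838]
tool_rot: [0.087, 0.996, -0.001, 0.002]
force: [0.6, 0.0, -0.0]
gripper_width: 0.0472
[ 0.55700914 -0.14572905  0.18380697] [ 0.60582233  0.02779391 -0.01559576] [-4.65474692e-01  2.07348960e-01  1.65984773e+00 -4.01245769e-04
  1.27014056e+00 -1.86100121e+00]
```

View pics/w7z.png

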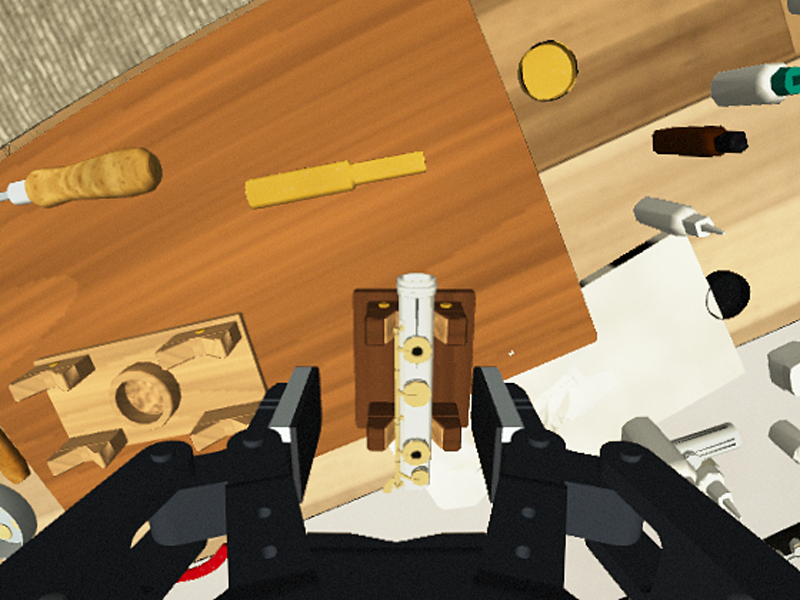

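```bash
python3 -m handwheel '{"slide":[[-0.012,-0.005,0],[-0.012,-0.005,0],[-0.012,-0.005,0],[-0.012,-0.004,0],[-0.012,-0.004,0]],"spin":[-0.1395,-0.1395,-0.1395,-0.1395,-0.1395],"hand":[0.1,0.1,0.1,0.1,0.1]}'
python3 -m handwheel '{"slide":[[0,0,0],[0,0,0],[0,0,0],[0,0,-0.02],[0,0,-0.02]],"spin":[-0.1395,-0.1395,-0.1395,-0.1395,-0.1395],"hand":[0.1,0.1,0.1,0.1,0.1]}'
python3 -m handwheel '{"slide":[[0,0,-0.01],[0,0,0]],"spin":[0,0],"hand":[0.1,0.1]}'
cat > look.py <<'E'
import sys,pickle
from h import *
n=sys.argv[1]
s=get_state();print(s['t'],s['tool_pos'],s['tool_rot'].round(3),s['force'].round(1),s['joint_pos'].round(2))
c=calibration("wrist");pickle.dump(c,open(n+".pkl","wb"))
im=get_image("wrist");cv2.imwrite(f"pics/{n}.png",im[:,:,::-1])
cv2.imwrite(f"pics/{n}z.png",cv2.resize(im[:,:,::-1],(800,600),interpolation=cv2.INTER_CUBIC))
E
python3 look.py w8
```

```text
t: 7.1
tool_pos: [0.4973, -0.1681, 0.1791]
tool_rot: [0.425, 0.905, 0.0, -0.001]
force: [0.9, -0.0, -0.0]
gripper_width: 0.0472
t: 7.6
tool_pos: [0.4983, -0.1683, 0.1394]
tool_rot: [0.709, 0.706, 0.0, 0.0]
force: [-0.4, -0.6, -0.4]
gripper_width: 0.0471
t: 7.8
tool_pos: [0.4965, -0.1673, 0.128]
tool_rot: [0.705, 0.709, -0.001, -0.002]
force: [-0.0, -0.1, 0.8]
gripper_width: 0.0471
7.8 [ 0.49648793 -0.16729416  0.12804813] [ 0.705  0.709 -0.001 -0.002] [-0.  -0.1  0.8] [-0.56  0.15  1.84  0.    1.15 -0.56]
```

View pics/w8z.png

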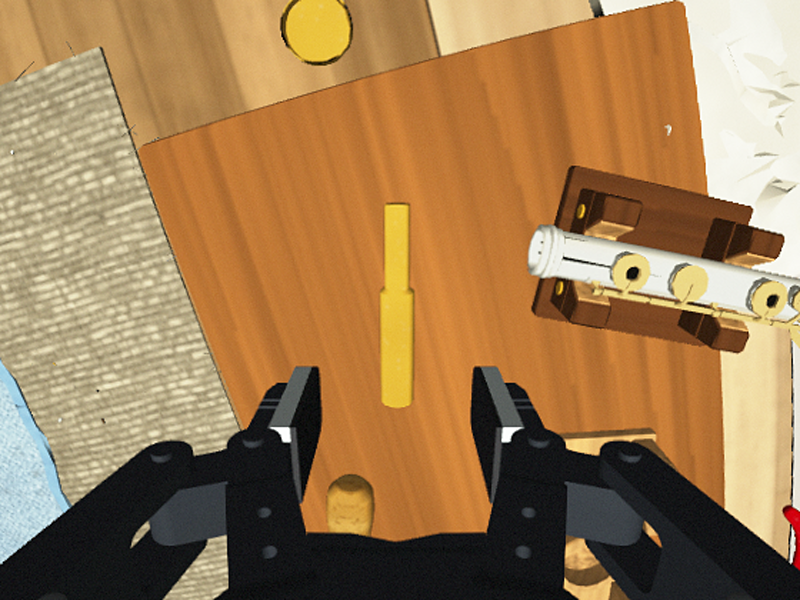

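```bash
python3 -m handwheel '{"slide":[[0,-0.003,-0.035],[0,0,-0.035],[0,0,-0.02],[0,0,-0.006],[0,0,0]],"spin":[0,0,0,0,0],"hand":[0.1,0.1,0.1,0.1,0.1]}'
python3 -m handwheel '{"slide":[[0,0,0],[0,0,0],[0,0,0],[0,0,0],[0,0,0]],"spin":[0,0,0,0,0],"hand":[-0.3,-1,-1,-1,-1]}' 40
python3 look.py w9
```

```text
t: 8.35
tool_pos: [0.4979, -0.1713, 0.0348]
tool_rot: [0.706, 0.708, 0.0, -0.0]
force: [-0.2, 0.4, 0.5]
gripper_width: 0.0471
t: 8.85
tool_pos: [0.4988, -0.1719, 0.0365]
tool_rot: [0.707, 0.708, 0.0, 0.002]
force: [-1.5, 0.0, 6.9]
gripper_width: 0.0148
8.85 [ 0.49883802 -0.17189967  0.03648681] [0.707 0.708 0.    0.002] [-1.5  0.   6.9] [-0.56  0.3   1.88 -0.    0.96 -0.56]
```

View pics/w9z.png

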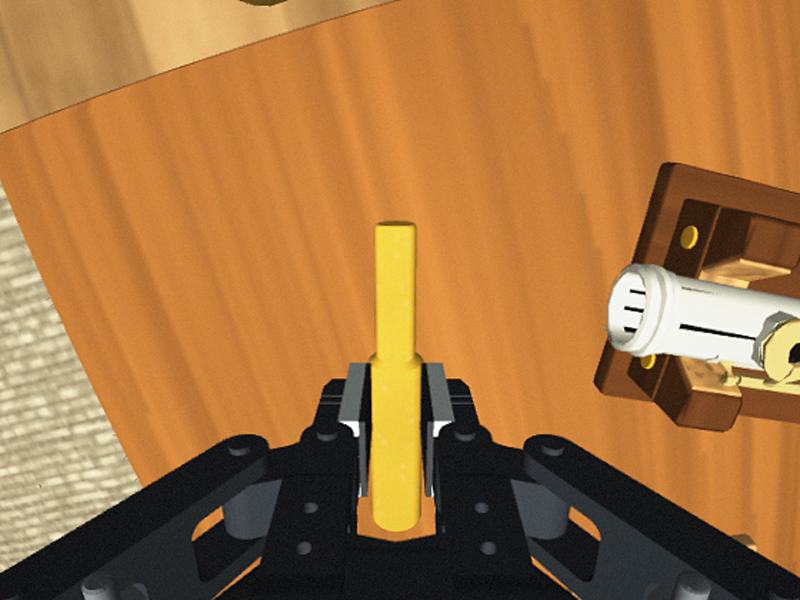

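```bash
python3 -m handwheel '{"slide":[[0,0,0.01],[0,0,0.03],[0,0,0.03],[0,0,0.03],[0,0,0]],"spin":[0,0,0,0,0],"hand":[-1,-1,-1,-1,-1]}' 50
python3 look.py w10
```

```text
t: 9.4
tool_pos: [0.5005, -0.1729, 0.1402]
tool_rot: [0.707, 0.708, 0.001, 0.005]
force: [0.8, -1.0, -0.5]
gripper_width: 0.0143
9.4 [ 0.50054469 -0.17290273  0.14017748] [0.707 0.708 0.001 0.005] [ 0.8 -1.  -0.5] [-0.56  0.14  1.83  0.    1.16 -0.56]
```

View pics/w10z.png

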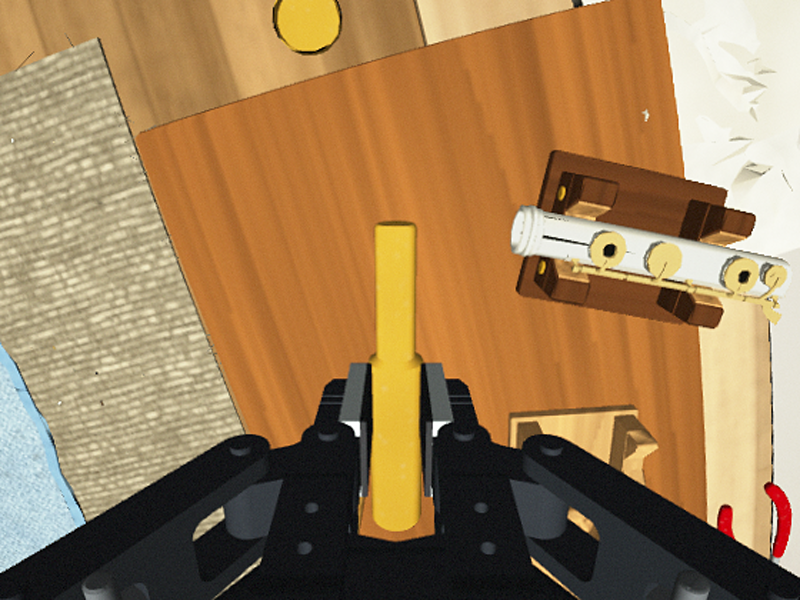

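```bash
python3 -m handwheel '{"slide":[[0.01,-0.01,0],[0.01,-0.01,0],[0.01,-0.01,0],[0.01,-0.01,0],[0.01,-0.01,0]],"spin":[0.1473,0.1473,0.1473,0.1473,0.1473],"hand":[-1,-1,-1,-1,-1]}'
python3 -m handwheel '{"slide":[[0.01,-0.01,0],[0.01,-0.01,0],[0.01,-0.01,0],[0.01,-0.01,0],[0.01,-0.004,0]],"spin":[0.1473,0.1473,0.1473,0.1473,0.1473],"hand":[-1,-1,-1,-1,-1]}'
python3 -m handwheel '{"slide":[[0.008,0,0],[0,0,0],[0,0,0]],"spin":[0.1473,0,0],"hand":[-1,-1,-1]}'
python3 look.py w11
```

```text
t: 9.95
tool_pos: [0.5469, -0.2209, 0.1329]
tool_rot: [0.402, 0.916, 0.0, -0.002]
force: [-0.0, -0.6, -1.5]
gripper_width: 0.0149
t: 10.45
tool_pos: [0.5969, -0.2654, 0.1327]
tool_rot: [0.046, 0.999, 0.001, -0.001]
force: [-0.3, 0.0, -0.3]
gripper_width: 0.0143
t: 10.75
tool_pos: [0.6047, -0.2646, 0.1332]
tool_rot: [-0.024, 1.0, 0.001, -0.001]
force: [-0.1, -0.9, -1.5]
gripper_width: 0.0145
10.75 [ 0.60470408 -0.2646046   0.13321721] [-0.024  1.     0.001 -0.001] [-0.1 -0.9 -1.5] [-0.6   0.47  1.43 -0.    1.24 -2.21]
```

View pics/w11z.png

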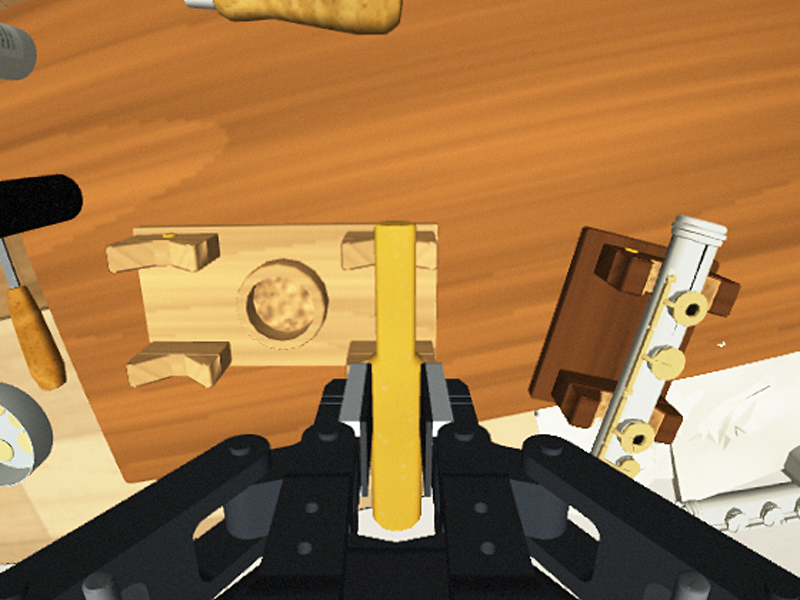

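```bash
python3 -m handwheel '{"slide":[[0.0033,-0.002,-0.03],[0,0,-0.025],[0,0,-0.008],[0,0,0],[0,0,0]],"spin":[0,0,0,0,0],"hand":[-1,-1,-1,-1,-1]}'
python3 look.py w12
```

```text
t: 11.3
tool_pos: [0.6093, -0.2675, 0.0729]
tool_rot: [-0.025, 1.0, -0.001, 0.001]
force: [1.0, 0.5, -0.9]
gripper_width: 0.0141
11.3 [ 0.60934071 -0.26754588  0.07287432] [-0.025  1.    -0.001  0.001] [ 1.   0.5 -0.9] [-0.59  0.55  1.45 -0.    1.14 -2.22]
```

View pics/w12z.png

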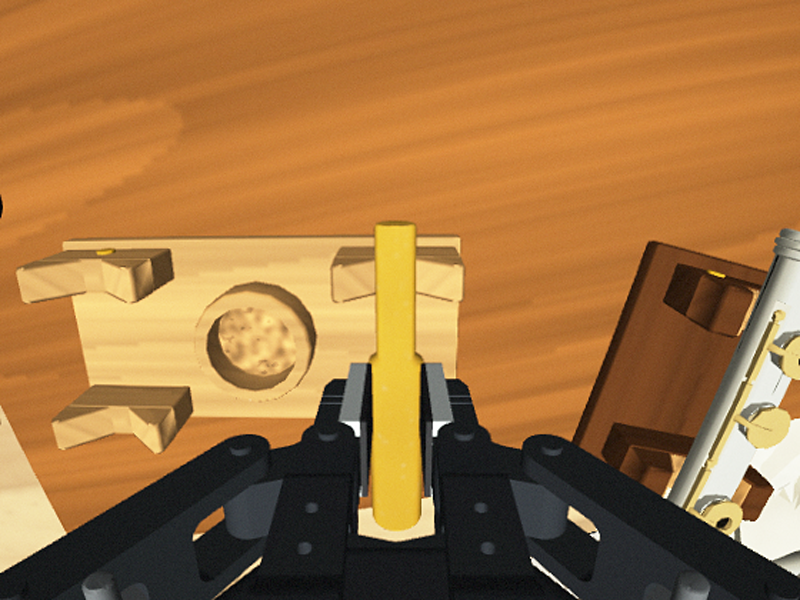

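Mandrel (u≈397) is centred over the post (331–464) at the cradle side. Lower until contact.

```bash
python3 -m handwheel '{"slide":[[0,0.0005,-0.005],[0,0,-0.003],[0,0,0]],"spin":[0,0,0],"hand":[-1,-1,-1]}'
python3 -m handwheel '{"slide":[[0,0,-0.002],[0,0,0]],"spin":[0,0],"hand":[-1,-1]}'
```

```text
t: 11.65
tool_pos: [0.6086, -0.2665, 0.0633]
tool_rot: [-0.025, 1.0, 0.0, -0.0]
force: [-0.4, 0.1, -0.3]
gripper_width: 0.0144
t: 11.85
tool_pos: [0.609, -0.2668, 0.0626]
tool_rot: [-0.025, 1.0, -0.0, 0.0]
force: [-1.7, 2.0, 3.9]
gripper_width: 0.0146
```

```bash
python3 -m handwheel '{"slide":[[0,0,-0.0005],[0,0,0],[0,0,0],[0,0,0.03],[0,0,0.04]],"spin":[0,0,0,0,0],"hand":[-0.5,-0.3,-0.3,-0.3,0]}'
python3 -m handwheel '{"slide":[[-0.02,0,0.04],[-0.02,0,0.01],[0,0,0]],"spin":[0,0,0],"hand":[0.1,0.1,0.1]}'
python3 look.py w13
```

```text
t: 12.35
tool_pos: [0.607, -0.2655, 0.1287]
tool_rot: [-0.025, 1.0, 0.002, -0.003]
force: [0.7, -0.4, 0.6]
gripper_width: 0.042
t: 12.65
tool_pos: [0.5689, -0.2677, 0.1841]
tool_rot: [-0.025, 1.0, -0.002, 0.002]
force: [0.9, 0.2, -0.1]
gripper_width: 0.047
12.65 [ 0.56889959 -0.26766959  0.18411902] [-0.025  1.    -0.002  0.002] [ 0.9  0.2 -0.1] [-0.63  0.34  1.5  -0.    1.3  -2.25]
```

View pics/w13z.png

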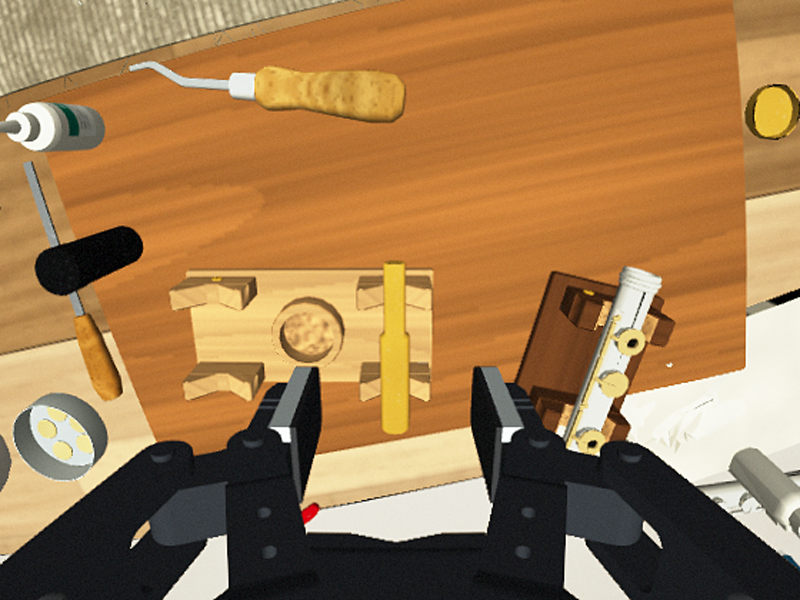

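```bash
python3 - <<'E'
from h import *
import pickle
k=1/1.42857
an=lambda v:np.degrees(np.arctan2(v[1],v[0]))
c=pickle.load(open("w13.pkl","rb"))
f=lambda u,v,z:onz(c,((u+.5)*k-.5,(v+.5)*k-.5),z)[:2]
e,q=f(405,97,.0315),f(242,86,.0315);e2=f(255,87,.0315);print("handle end, ferrule mid",e,q,an(e-q),np.linalg.norm(e-e2))
t=f(130,67,.02);print("tip",t,np.linalg.norm(e-t),an(e-t))
u=(e-q)/np.linalg.norm(e-q);print("grip",e-u*.042)
m=[f(394,262,.05),f(396,433,.0526)];print("mandrel",m,np.mean(m,0),np.linalg.norm(m[0]-m[1]),an(m[0]-m[1]))
c=pickle.load(open("w1.pkl","rb"))
C=(235,135);g=lambda u,v,z:onz(c,(C[0]+u/4,C[1]+v/4),z)[:2]
e,q=g(80,88,.0315),g(72,370,.0315);print(e,q,an(e-q));u=(e-q)/np.linalg.norm(e-q);print("grip",e-u*.042, "tip",g(52,550,.02))
print("bottle nozzle w13", [onz(pickle.load(open("w13.pkl","rb")),((u+.5)*k-.5,(v+.5)*k-.5),z)[:2] for u,v,z in [(0,128,.1),(32,127,.072)]])
E
```

```text
handle end, ferrule mid [ 0.47051781 -0.26749839] [ 0.46822549 -0.35546081] 88.5071970140268 0.08088290777471278
tip [ 0.45774244 -0.42384762] 0.1568703044268585 85.32871097794548
grip [ 0.46942366 -0.30948413]
mandrel [array([ 0.55729601, -0.26908655]), array([ 0.66242576, -0.26274994])] [ 0.60986088 -0.26591824] 0.10532054030403247 -176.5507150078395
[ 0.47200247 -0.2673583 ] [ 0.4681827  -0.35562641] 87.5220934845232
grip [ 0.47018664 -0.30931903] tip [ 0.45946053 -0.42409203]
bottle nozzle w13 [array([ 0.49231712, -0.44620954]), array([ 0.49176377, -0.45060749])]
```

```bash
python3 -m handwheel '{"slide":[[-0.012,-0.005,0],[-0.012,-0.005,0],[-0.012,-0.005,0],[-0.012,-0.005,0],[-0.012,-0.005,0]],"spin":[-0.15,-0.15,-0.15,-0.15,-0.15],"hand":[0.2,0.2,0.2,0.2,0.2]}'
python3 -m handwheel '{"slide":[[-0.012,-0.005,0],[-0.012,-0.005,0],[-0.015,-0.007,0],[0,0,-0.02],[0,0,-0.02]],"spin":[-0.15,-0.15,-0.15,-0.15,-0.15],"hand":[0.2,0.2,0.2,0.2,0.2]}'
python3 -m handwheel '{"slide":[[0,0,-0.01],[0,0,0],[0,0,0]],"spin":[-0.154,0,0],"hand":[0.2,0.2,0.2]}'
python3 look.py w14
```

```text
t: 13.2
tool_pos: [0.5084, -0.2911, 0.1789]
tool_rot: [0.345, 0.938, 0.001, -0.001]
force: [0.3, 0.0, -0.2]
gripper_width: 0.0511
t: 13.7
tool_pos: [0.4699, -0.3087, 0.1394]
tool_rot: [0.665, 0.747, 0.0, -0.0]
force: [0.1, -0.9, -0.1]
gripper_width: 0.0511
t: 14.0
tool_pos: [0.4699, -0.3083, 0.1301]
tool_rot: [0.716, 0.698, 0.0, -0.001]
force: [0.3, 0.5, -0.1]
gripper_width: 0.0514
14.0 [ 0.46993132 -0.30826531  0.13013642] [ 0.716  0.698  0.    -0.001] [ 0.3  0.5 -0.1] [-0.8   0.24  1.74  0.    1.17 -0.77]
```

View pics/w14z.png

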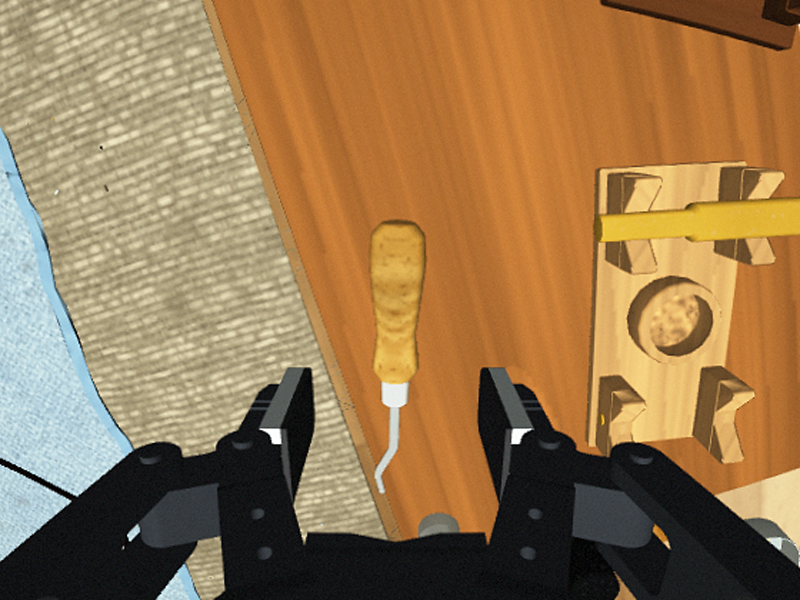

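```bash
python3 -m handwheel '{"slide":[[0,-0.0015,-0.035],[0,0,-0.035],[0,0,-0.018],[0,0,-0.005],[0,0,0]],"spin":[0,0,0,0,0],"hand":[0.2,0.2,0.2,0.2,0.2]}'
python3 -m handwheel '{"slide":[[0,0,0],[0,0,0],[0,0,0],[0,0,0],[0,0,0]],"spin":[0,0,0,0,0],"hand":[-0.2,-1,-1,-1,-1]}' 50
python3 look.py w15
```

```text
t: 14.55
tool_pos: [0.4701, -0.3103, 0.0383]
tool_rot: [0.717, 0.697, 0.0, -0.0]
force: [-0.1, -0.2, 0.2]
gripper_width: 0.0513
t: 15.05
tool_pos: [0.471, -0.3113, 0.0402]
tool_rot: [0.717, 0.697, -0.0, 0.002]
force: [-0.0, 1.0, 6.4]
gripper_width: 0.0227
15.05 [ 0.47099952 -0.31129344  0.04022466] [ 0.717  0.697 -0.     0.002] [-0.   1.   6.4] [-0.8   0.37  1.77 -0.    0.99 -0.77]
```

View pics/w15z.png

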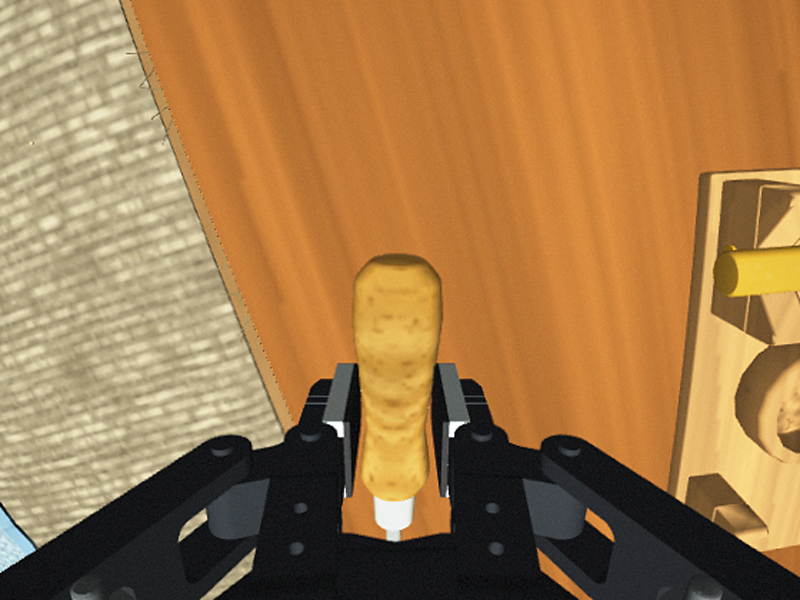

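```bash
python3 -m handwheel '{"slide":[[0,0,0],[0,0,0],[0,0,-0.004],[0,0,-0.003],[0,0,0]],"spin":[0,0,0,0,0],"hand":[-0.1,0,0,0,0]}'
python3 -m handwheel '{"slide":[[0,0,0],[0,0,0],[0,0,0],[0,0,0]],"spin":[0,0,0,0],"hand":[-1,-1,-1,-1]}' 50
python3 -m handwheel '{"slide":[[0,0,0.01],[0,0,0.03],[0,0,0.03],[0,0,0.03],[0,0,0]],"spin":[0,0,0,0,0],"hand":[-1,-1,-1,-1,-1]}'
python3 look.py w16
```

```text
t: 15.6
tool_pos: [0.4693, -0.3096, 0.0302]
tool_rot: [0.717, 0.697, 0.0, -0.001]
force: [-0.0, -0.6, -0.6]
gripper_width: 0.0429
t: 16.0
tool_pos: [0.4699, -0.3102, 0.0312]
tool_rot: [0.717, 0.697, 0.0, 0.0]
force: [0.2, 0.5, -0.1]
gripper_width: 0.0232
t: 16.5
tool_pos: [0.4724, -0.3127, 0.137]
tool_rot: [0.717, 0.697, 0.0, 0.005]
force: [-0.1, -0.4, -0.6]
gripper_width: 0.0234
16.5 [ 0.47241512 -0.31265516  0.13699403] [0.717 0.697 0.    0.005] [-0.1 -0.4 -0.6] [-0.8   0.23  1.73  0.    1.17 -0.77]
```

View pics/w16z.png

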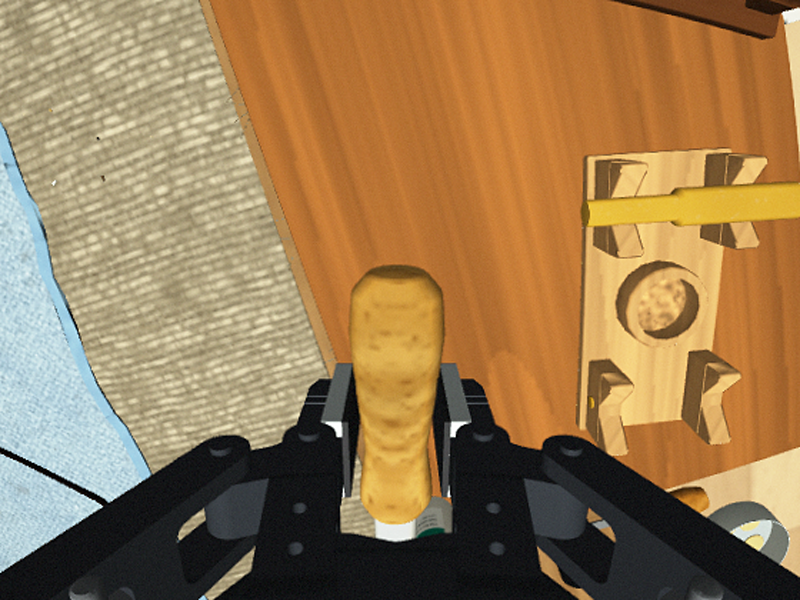

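```bash
python3 -m handwheel '{"slide":[[0.01,0,0.025],[0.013,-0.005,0],[0.013,-0.006,0],[0.013,-0.006,0],[0.013,-0.006,0]],"spin":[0.15,0.15,0.15,0.15,0.15],"hand":[-1,-1,-1,-1,-1]}'
python3 -m handwheel '{"slide":[[0.013,-0.006,0],[0.013,-0.006,0],[0.013,-0.006,0],[0.013,-0.006,0],[0.013,-0.006,0]],"spin":[0.15,0.15,0.15,0.15,0.15],"hand":[-1,-1,-1,-1,-1]}'
python3 -m handwheel '{"slide":[[0.012,-0.006,0],[0,0,-0.025],[0,0,0],[0,0,0]],"spin":[0.153,0,0,0],"hand":[-1,-1,-1,-1]}'
python3 look.py w17
```

```text
t: 17.05
tool_pos: [0.5316, -0.3326, 0.1544]
tool_rot: [0.409, 0.912, 0.0, -0.001]
force: [0.6, -0.1, -0.6]
gripper_width: 0.0229
t: 17.55
tool_pos: [0.5965, -0.3627, 0.1541]
tool_rot: [0.047, 0.999, 0.001, -0.001]
force: [-0.3, -0.3, -1.0]
gripper_width: 0.0234
t: 17.95
tool_pos: [0.6077, -0.3682, 0.1291]
tool_rot: [-0.025, 1.0, 0.001, -0.002]
force: [-0.1, -0.9, -0.0]
gripper_width: 0.0228
17.95 [ 0.60769622 -0.36816986  0.12908202] [-0.025  1.     0.001 -0.002] [-0.1 -0.9 -0. ] [-0.71  0.6   1.26 -0.    1.29 -2.34]
```

View pics/w17z.png

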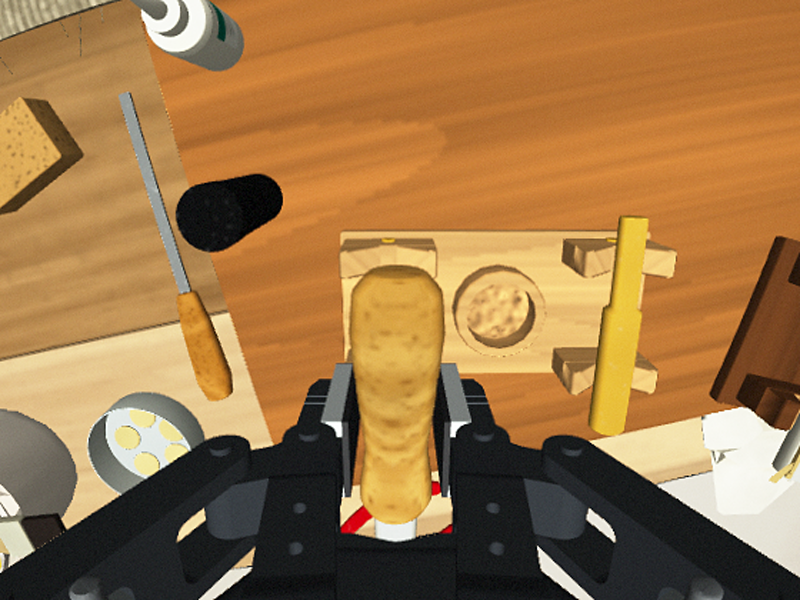

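```bash
python3 -m handwheel '{"slide":[[0.002,-0.002,-0.03],[0,0,-0.025],[0,0,-0.006],[0,0,0],[0,0,0]],"spin":[0,0,0,0,0],"hand":[-1,-1,-1,-1,-1]}'
python3 -m handwheel '{"slide":[[0,0,-0.003],[0,0,0]],"spin":[0,0],"hand":[-1,-1]}'
python3 look.py w18
```

```text
t: 18.5
tool_pos: [0.6117, -0.3719, 0.0722]
tool_rot: [-0.025, 1.0, -0.001, 0.001]
force: [-0.9, -0.6, -0.1]
gripper_width: 0.0231
t: 18.7
tool_pos: [0.6114, -0.3716, 0.0683]
tool_rot: [-0.025, 1.0, -0.001, 0.001]
force: [-0.1, -0.0, -0.8]
gripper_width: 0.023
18.7 [ 0.61135853 -0.37155773  0.06828055] [-0.025  1.    -0.001  0.001] [-0.1 -0.  -0.8] [-0.71  0.67  1.28  0.    1.19 -2.34]
```

View pics/w18z.png

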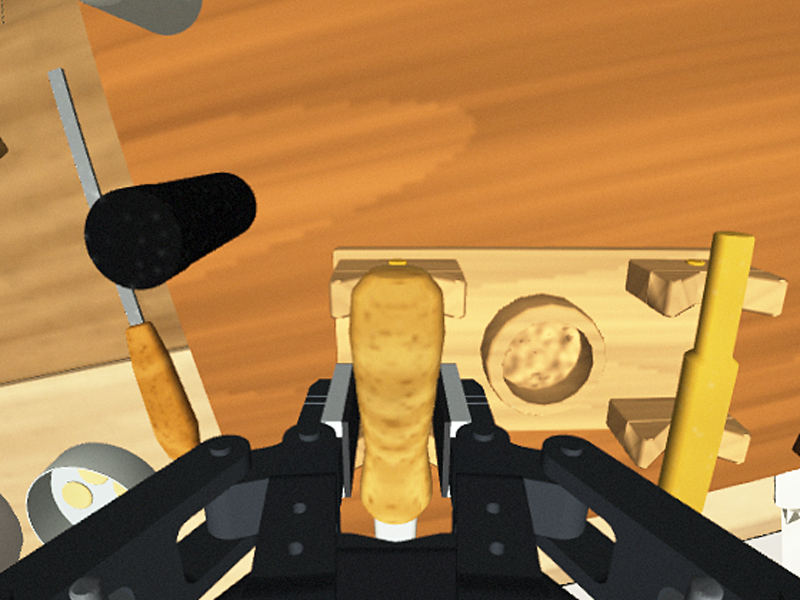

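Handle (u≈397) is centred on the post (331–466). Lower to contact.

```bash
python3 -m handwheel '{"slide":[[0,0.0005,-0.004],[0,0,-0.002],[0,0,0]],"spin":[0,0,0],"hand":[-1,-1,-1]}'
python3 -m handwheel '{"slide":[[0,0,-0.002],[0,0,0]],"spin":[0,0],"hand":[-1,-1]}'
```

```text
t: 19.05
tool_pos: [0.6105, -0.3703, 0.0604]
tool_rot: [-0.025, 1.0, 0.0, -0.0]
force: [-0.3, -0.3, 0.6]
gripper_width: 0.023
t: 19.25
tool_pos: [0.611, -0.3709, 0.0593]
tool_rot: [-0.025, 1.0, -0.0, 0.0]
force: [0.4, -0.9, 0.3]
gripper_width: 0.023
```

```bash
python3 -m handwheel '{"slide":[[0,0,-0.002],[0,0,0]],"spin":[0,0],"hand":[-1,-1]}'
python3 -m handwheel '{"slide":[[0,0,-0.0015],[0,0,0]],"spin":[0,0],"hand":[-1,-1]}'
```

```text
t: 19.45
tool_pos: [0.6114, -0.3714, 0.0583]
tool_rot: [-0.026, 1.0, -0.001, 0.001]
force: [-0.8, -0.9, 3.7]
gripper_width: 0.023
t: 19.65
tool_pos: [0.6114, -0.3715, 0.0581]
tool_rot: [-0.026, 1.0, -0.001, 0.001]
force: [-3.3, 1.1, 10.3]
gripper_width: 0.0233
```

```bash
python3 -m handwheel '{"slide":[[0,0,0.001],[0,0,0],[0,0,0],[0,0,0.02],[0,0,0.04]],"spin":[0,0,0,0,0],"hand":[-0.35,-0.28,-0.28,-0.28,0]}'
python3 -m handwheel '{"slide":[[-0.02,0,0.04],[-0.02,0,0.01],[0,0,0]],"spin":[0,0,0],"hand":[0.1,0.1,0.1]}'
python3 look.py w19
```

```text
t: 20.15
tool_pos: [0.6082, -0.3684, 0.1118]
tool_rot: [-0.025, 1.0, 0.003, -0.004]
force: [0.4, 0.1, -0.8]
gripper_width: 0.0426
t: 20.45
tool_pos: [0.5705, -0.3718, 0.1695]
tool_rot: [-0.025, 1.0, -0.002, 0.001]
force: [1.1, 0.2, 1.0]
gripper_width: 0.0467
20.45 [ 0.57054369 -0.37183091  0.16948923] [-0.025  1.    -0.002  0.001] [1.1 0.2 1. ] [-0.75  0.48  1.34 -0.    1.31 -2.37]
```

View pics/w19z.png

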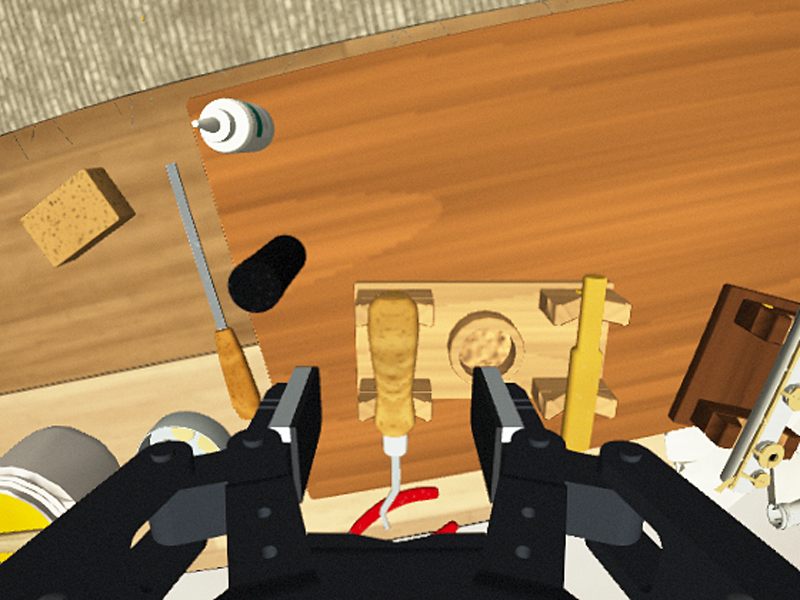

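```bash
python3 - <<'E'
from h import *
import pickle
k=1/1.42857
for w,pts in {"w19":[(196,124,.1),(231,126,.072),(258,125,.018)],"w17":[(185,22,.072)],"w13":[(33,126,.072)]}.items():
    c=pickle.load(open(w+".pkl","rb"))
    for u,v,z in pts: print(w,z,onz(c,((u+.5)*k-.5,(v+.5)*k-.5),z)[:2])
c=pickle.load(open("w19.pkl","rb"));f=lambda u,v,z:onz(c,((u+.5)*k-.5,(v+.5)*k-.5),z)[:2]
print("tube top",f(258,283,.087),"file",f(240,420,.012),f(172,165,.005))
c=calibration("top");print(onz(c,(150+680/3.33,135+290/3.33),.075))
c=calibration("scene");print([onz(c,(140+567/3,140+63/3),.072),onz(c,(140+568/3,140+33/3),.1)])
E
```

```text
w19 0.1 [ 0.49190114 -0.45358346]
w19 0.072 [ 0.49181505 -0.44855636]
w19 0.018 [ 0.48990013 -0.45078036]
w17 0.072 [ 0.4938031  -0.44789115]
w13 0.072 [ 0.49128601 -0.44999886]
tube top [ 0.55916718 -0.43393964] file [ 0.67657236 -0.4700803 ] [ 0.51366189 -0.5059723 ]
[ 0.48895222 -0.45389543  0.075     ]
[array([ 0.49369639, -0.46028701,  0.072     ]), array([ 0.49164397, -0.45256532,  0.1       ])]
```

```bash
python3 -m handwheel '{"slide":[[-0.02,-0.02,0],[-0.02,-0.02,0],[-0.02,-0.02,0],[-0.0195,-0.018,0],[0,0,0]],"spin":[0,0,0,0,0],"hand":[0.3,0.3,0.3,0.3,0.3]}'
python3 -m handwheel '{"slide":[[0,0,-0.02],[0,0,0]],"spin":[0,0],"hand":[0.3,0.3]}'
python3 look.py w20
```

```text
t: 21.0
tool_pos: [0.4892, -0.4501, 0.164]
tool_rot: [-0.024, 1.0, 0.001, -0.001]
force: [0.4, -0.5, -0.6]
gripper_width: 0.0555
t: 21.2
tool_pos: [0.4906, -0.4462, 0.1418]
tool_rot: [-0.026, 1.0, 0.003, -0.002]
force: [-0.4, 0.5, -0.5]
gripper_width: 0.0555
21.2 [ 0.49058302 -0.44615068  0.14184694] [-0.026  1.     0.003 -0.002] [-0.4  0.5 -0.5] [-0.92  0.47  1.41  0.    1.27 -2.54]
```

View pics/w20z.png

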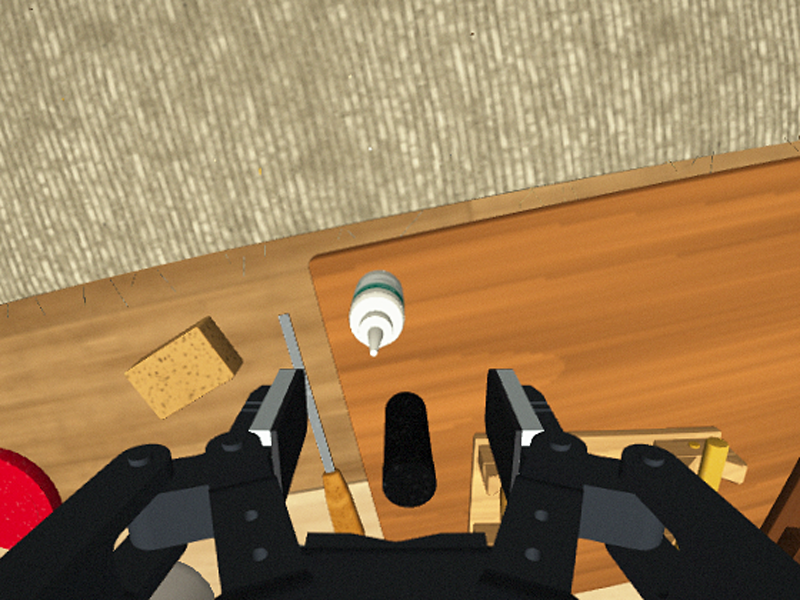

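```bash
python3 - <<'E'
from h import *
import pickle
k=1/1.42857
c=pickle.load(open("w20.pkl","rb"));f=lambda u,v,z:onz(c,((u+.5)*k-.5,(v+.5)*k-.5),z)[:2]
print(f(377,310,.072),f(374,352,.1),f(377,283,.03),"tube top",f(410,482,.087))
print("body edges",f(349,310,.065),f(405,310,.065))
print(get_state()['tool_pos'])
E
```

```text
[ 0.4844436  -0.45352092] [ 0.49181051 -0.4536266 ] [ 0.48409638 -0.45463808] tube top [ 0.55958695 -0.43548523]
body edges [ 0.48736944 -0.4659111 ] [ 0.48618703 -0.44131144]
[ 0.49106588 -0.44656907  0.14336499]
```

```bash
python3 -m handwheel '{"slide":[[-0.001,-0.0065,0],[0,0,-0.03],[0,0,-0.03],[0,0,-0.02],[0,0,0]],"spin":[0,0,0,0,0],"hand":[0.3,0.3,0.3,0.3,0.3]}'
python3 look.py w21
```

```text
t: 21.75
tool_pos: [0.4893, -0.4534, 0.0634]
tool_rot: [-0.026, 1.0, 0.002, -0.002]
force: [-0.7, 0.3, -0.4]
gripper_width: 0.0555
21.75 [ 0.48929013 -0.4533612   0.06335693] [-0.026  1.     0.002 -0.002] [-0.7  0.3 -0.4] [-0.93  0.57  1.44  0.    1.14 -2.55]
```

View pics/w21z.png

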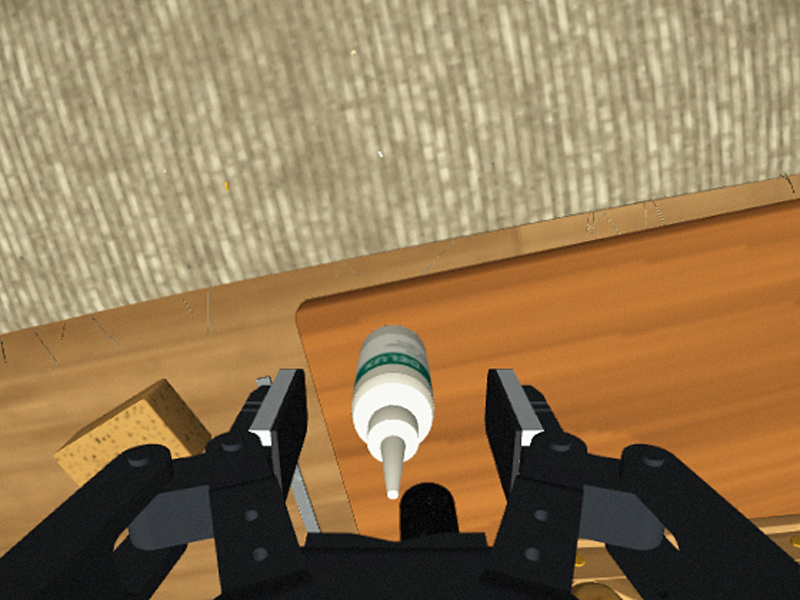

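```bash
python3 - <<'E'
from h import *
import pickle
c=pickle.load(open("w21.pkl","rb"));k=1.42857
for z in (.1,.072,.018): print(z,proj(c,[.4893,-.4534,z])*k)
print(onz(c,(392/k,494/k),.1), onz(c,(393/k,327/k),.03))
E
```

```text
0.1 [[395.61712545 483.28391792]]
0.072 [[394.85330564 419.86666206]]
0.018 [[393.97341378 346.09427933]]
[ 0.49234124 -0.45408246  0.1       ] [ 0.47709332 -0.45440979  0.03      ]
```

```bash
python3 -m handwheel '{"slide":[[0.0015,-0.0005,-0.011],[0,0,0],[0,0,0],[0,0,0],[0,0,0]],"spin":[0,0,0,0,0],"hand":[0.3,0.3,-0.2,-1,-1]}' 25
python3 -m handwheel '{"slide":[[0,0,0],[0,0,0],[0,0,0]],"spin":[0,0,0],"hand":[-1,-1,-1]}'
python3 -m handwheel '{"slide":[[0,0,0.01],[0,0,0.03],[0,0,0.03],[0,0,0.03],[0,0,0]],"spin":[0,0,0,0,0],"hand":[-1,-1,-1,-1,-1]}'
python3 look.py w22
```

```text
t: 22.3
tool_pos: [0.4923, -0.4561, 0.0566]
tool_rot: [-0.025, 1.0, -0.001, 0.0]
force: [-1.2, 0.3, 1.3]
gripper_width: 0.024
t: 22.6
tool_pos: [0.4923, -0.4561, 0.0565]
tool_rot: [-0.025, 1.0, -0.001, 0.0]
force: [-0.6, 0.2, 3.9]
gripper_width: 0.0236
t: 23.1
tool_pos: [0.4937, -0.4581, 0.1616]
tool_rot: [-0.025, 1.0, -0.004, 0.003]
force: [0.8, -1.2, 0.5]
gripper_width: 0.0234
23.1 [ 0.49371271 -0.45805025  0.16163285] [-0.025  1.    -0.004  0.003] [ 0.8 -1.2  0.5] [-0.93  0.47  1.38 -0.    1.29 -2.55]
```

View pics/w22z.png

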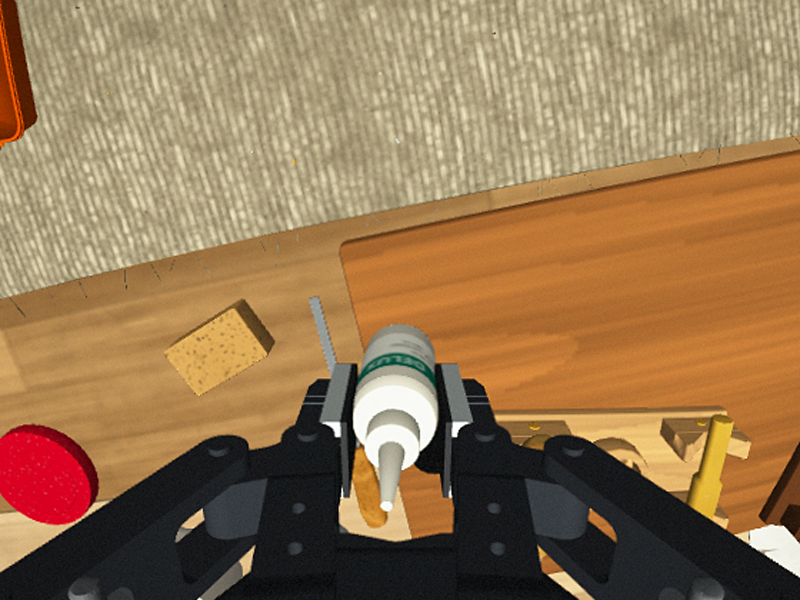

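```bash
python3 -m handwheel '{"slide":[[0,0,0.01],[0.01,0.013,0],[0.011,0.013,0],[0.011,0.013,0],[0.011,0.013,0]],"spin":[-0.1428,-0.1428,-0.1428,-0.1428,-0.1428],"hand":[-1,-1,-1,-1,-1]}'
python3 -m handwheel '{"slide":[[0.011,0.013,0],[0.011,0.013,0],[0.011,0.013,0],[0.011,0.013,0],[0.011,0.013,0]],"spin":[-0.1428,-0.1428,-0.1428,-0.1428,-0.1428],"hand":[-1,-1,-1,-1,-1]}'
python3 -m handwheel '{"slide":[[0.012,0.014,0],[0,0,-0.02],[0,0,0],[0,0,0],[0,0,0]],"spin":[-0.1428,0,0,0,0],"hand":[-1,-1,-1,-1,-1]}'
python3 look.py w23
```

```text
t: 23.65
tool_pos: [0.5343, -0.4023, 0.1634]
tool_rot: [0.328, 0.945, 0.001, -0.002]
force: [0.9, 0.3, -0.9]
gripper_width: 0.0238
t: 24.15
tool_pos: [0.5893, -0.3373, 0.1633]
tool_rot: [0.638, 0.77, -0.0, -0.002]
force: [0.6, -0.5, -0.5]
gripper_width: 0.0235
t: 24.65
tool_pos: [0.6016, -0.3251, 0.1457]
tool_rot: [0.689, 0.725, -0.0, -0.0]
force: [-0.4, 0.3, -0.1]
gripper_width: 0.0236
24.65 [ 0.60158586 -0.32505271  0.14572112] [ 0.689  0.725 -0.    -0.   ] [-0.4  0.3 -0.1] [-0.67  0.51  1.35 -0.    1.28 -0.72]
```

View pics/w23z.png

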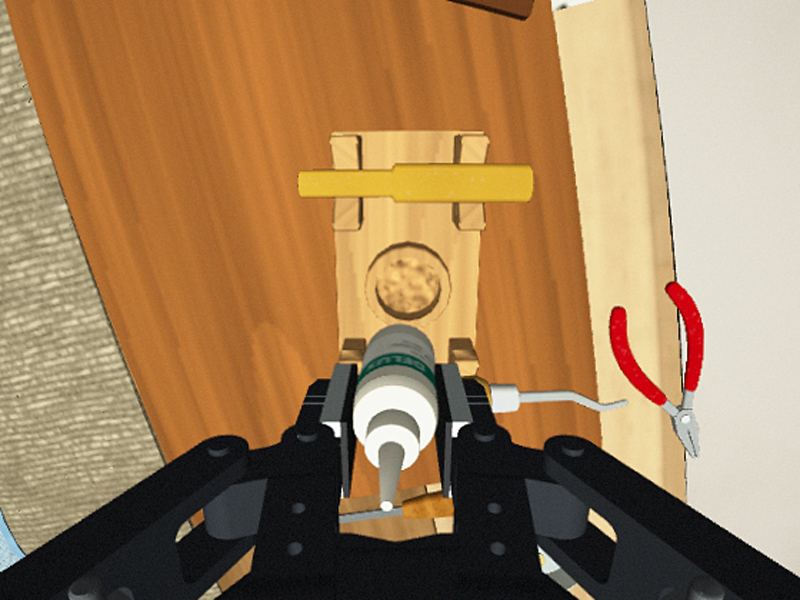

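```bash
python3 - <<'E'
from h import *
import pickle
c=pickle.load(open("w23.pkl","rb"));k=1.42857
f=lambda u,v,z:onz(c,((u+.5)/k-.5,(v+.5)/k-.5),z)[:2]
print("well",[f(365,283,.042),f(451,283,.042)],(f(365,283,.042)+f(451,283,.042))/2,f(408,242,.042),f(408,325,.042))
print("mandrel",f(299,184,.05),f(533,183,.0526),(f(299,184,.05)+f(533,183,.0526))/2)
e=f(396,323,.1072);print("base far edge",e)
print("nozzle",f(387,507,.1892)); print("body",f(356,372,.135),f(437,372,.135))
T=[0.6016,-0.3251]
for z in (.1072,.1892): print(proj(c,T+[z])*k)
# rest corners
a,b=f(331,133,.026),f(487,131,.026);print("rest far corners",a,b,np.linalg.norm(a-b),(a+b)/2)
E
```

```text
well [array([ 0.58615871, -0.31655279]), array([ 0.62808761, -0.31443146])] [ 0.60712316 -0.31549213] [ 0.6059559 -0.2952614] [ 0.60836325 -0.33725679]
mandrel [ 0.55539211 -0.26976167] [ 0.6596143  -0.26369989] [ 0.6075032  -0.26673078]
base far edge [ 0.60111664 -0.31284684]
nozzle [ 0.59980871 -0.32568065]
body [ 0.5889044  -0.31972108] [ 0.61427164 -0.3184395 ]
[[395.41979954 353.99371802]]
[[395.16212248 504.97625014]]
rest far corners [ 0.56634267 -0.24667379] [ 0.64156303 -0.24182695] 0.07537635354917673 [ 0.60395285 -0.24425037]
```

```bash
python3 -m handwheel '{"slide":[[0.0055,0.0075,0],[0,0,-0.02],[0,0,-0.02],[0,0,0],[0,0,0]],"spin":[0,0,0,0,0],"hand":[-1,-1,-1,-1,-1]}'
python3 look.py w24
```

```text
t: 25.2
tool_pos: [0.6076, -0.3169, 0.106]
tool_rot: [0.689, 0.725, 0.0, -0.0]
force: [0.4, 0.3, -0.2]
gripper_width: 0.0236
25.2 [ 0.60756535 -0.3168966   0.10598485] [ 0.689  0.725  0.    -0.   ] [ 0.4  0.3 -0.2] [-0.66  0.56  1.37  0.    1.22 -0.71]
```

View pics/w24z.png

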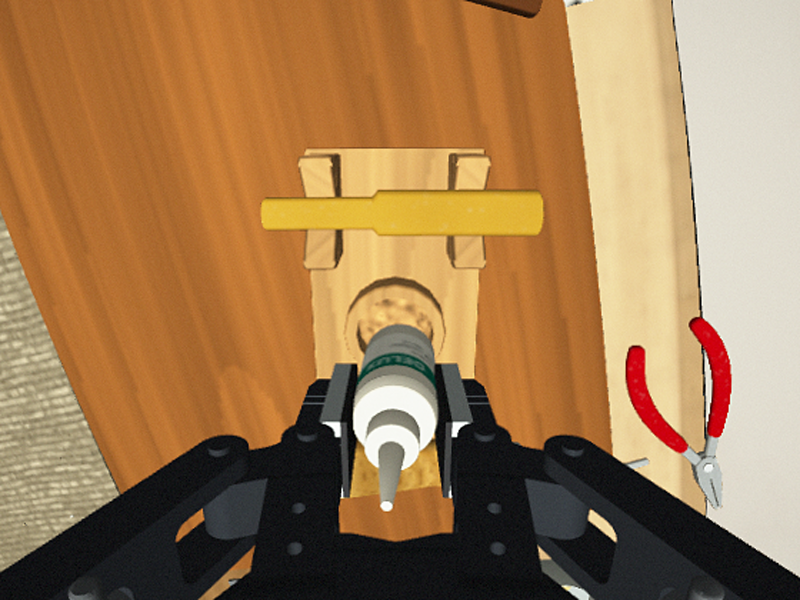

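```bash
python3 - <<'E'
from h import *
import pickle
c=pickle.load(open("w24.pkl","rb"));k=1.42857
f=lambda u,v,z:onz(c,((u+.5)/k-.5,(v+.5)/k-.5),z)[:2]
print("outer far rim",f(395,277,.042),"L,R at widest",f(345,320,.042),f(446,320,.042))
print("inner far rim",f(395,287,.042))
print("base far",f(396,323,.0675))
a,b=f(303,150,.026),f(487,150,.026);print((a+b)/2)
E
```

```text
outer far rim [ 0.60612822 -0.29419638] L,R at widest [ 0.58631101 -0.31367976] [ 0.62821645 -0.31154279]
inner far rim [ 0.60634    -0.29839454]
base far [ 0.60706374 -0.30466771]
[ 0.60358511 -0.24448447]
```

```bash
python3 -m handwheel '{"slide":[[0,0.0005,-0.015],[0,0,-0.012],[0,0,-0.005],[0,0,0],[0,0,0]],"spin":[0,0,0,0,0],"hand":[-1,-1,-1,-1,-1]}'
python3 look.py w25
```

```text
t: 25.75
tool_pos: [0.6072, -0.3166, 0.0734]
tool_rot: [0.689, 0.725, -0.0, -0.0]
force: [0.6, -0.0, -0.0]
gripper_width: 0.0241
25.75 [ 0.60722669 -0.31663157  0.07339516] [ 0.689  0.725 -0.    -0.   ] [ 0.6 -0.  -0. ] [-0.66  0.6   1.38 -0.    1.16 -0.71]
```

View pics/w25z.png

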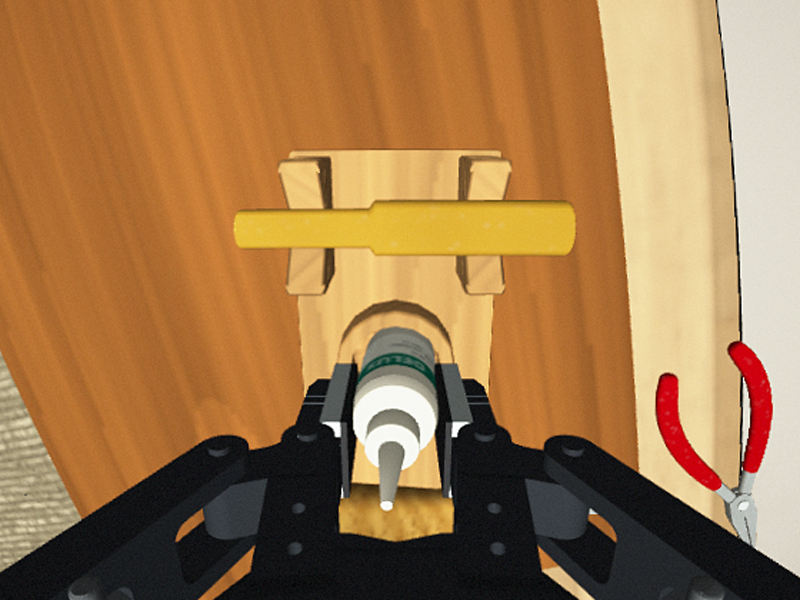

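Inside the well, no contact forces. Lower to the floor.

```bash
python3 -m handwheel '{"slide":[[0,0,-0.003],[0,0,-0.002],[0,0,0],[0,0,0]],"spin":[0,0,0,0],"hand":[-1,-1,-1,-1]}'
python3 -m handwheel '{"slide":[[0,0,-0.0015],[0,0,0]],"spin":[0,0],"hand":[-1,-1]}'
```

```text
t: 26.2
tool_pos: [0.6074, -0.3167, 0.0686]
tool_rot: [0.689, 0.725, -0.0, -0.0]
force: [-0.1, 0.3, -0.5]
gripper_width: 0.0235
t: 26.4
tool_pos: [0.6073, -0.3166, 0.067]
tool_rot: [0.689, 0.725, -0.0, -0.0]
force: [-0.4, -0.1, -0.9]
gripper_width: 0.0238
```

```bash
python3 -m handwheel '{"slide":[[0,0,-0.0015],[0,0,0]],"spin":[0,0],"hand":[-1,-1]}'
python3 -m handwheel '{"slide":[[0,0,-0.001],[0,0,0]],"spin":[0,0],"hand":[-1,-1]}'
```

```text
t: 26.6
tool_pos: [0.6076, -0.3169, 0.0665]
tool_rot: [0.689, 0.725, -0.0, 0.0]
force: [-0.8, 0.7, 3.7]
gripper_width: 0.0237
t: 26.8
tool_pos: [0.6079, -0.3171, 0.0663]
tool_rot: [0.689, 0.725, -0.0, 0.001]
force: [-1.8, 0.5, 8.1]
gripper_width: 0.0235
```

```bash
python3 -m handwheel '{"slide":[[0,0,0.001],[0,0,0],[0,0,0],[0,0,0],[0,0,0.03]],"spin":[0,0,0,0,0],"hand":[-0.3,-0.1,0.1,0.1,0.1]}'
python3 -m handwheel '{"slide":[[0,0,0.04],[0,0,0.045],[0,-0.02,0.04],[0,-0.02,0.03],[0,0,0]],"spin":[0,0,0,0,0],"hand":[0.1,0.1,0.1,0.1,0.1]}'
python3 look.py w26
python3 - <<'E'
from h import *
im=get_image("scene");cv2.imwrite("pics/s26.png",cv2.resize(im[120:320,130:370,::-1],None,fx=3,fy=3,interpolation=cv2.INTER_CUBIC))
im=get_image("top");cv2.imwrite("pics/t26.png",cv2.resize(im[135:285,150:390,::-1],None,fx=3.33,fy=3.33,interpolation=cv2.INTER_CUBIC))
E
```

```text
t: 27.3
tool_pos: [0.6043, -0.3143, 0.0903]
tool_rot: [0.689, 0.725, -0.001, -0.005]
force: [0.1, -1.6, 0.1]
gripper_width: 0.047
t: 27.8
tool_pos: [0.6089, -0.3607, 0.2574]
tool_rot: [0.69, 0.724, -0.0, 0.006]
force: [0.5, -0.4, 0.3]
gripper_width: 0.047
27.8 [ 0.60892876 -0.36065398  0.25740088] [ 0.69   0.724 -0.     0.006] [ 0.5 -0.4  0.3] [-0.7   0.49  1.16 -0.    1.48 -0.75]
```

View pics/w26z.png

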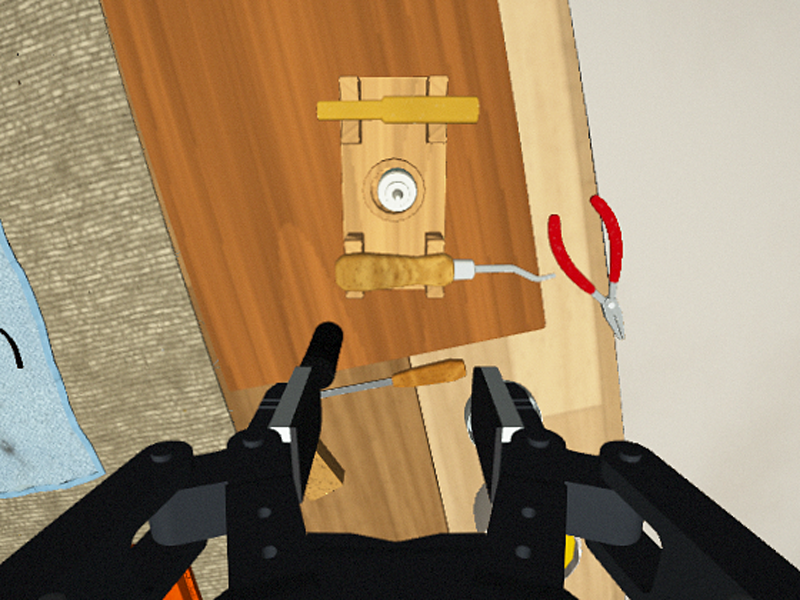

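View pics/s26.png

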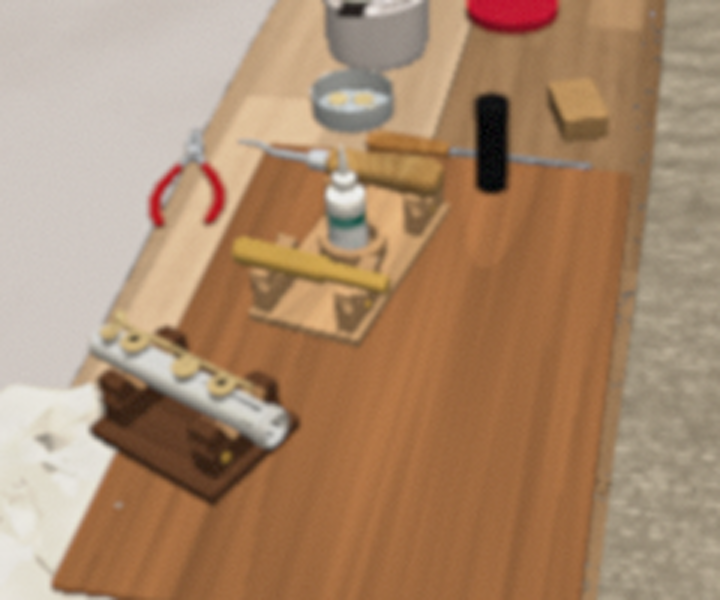

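View pics/t26.png

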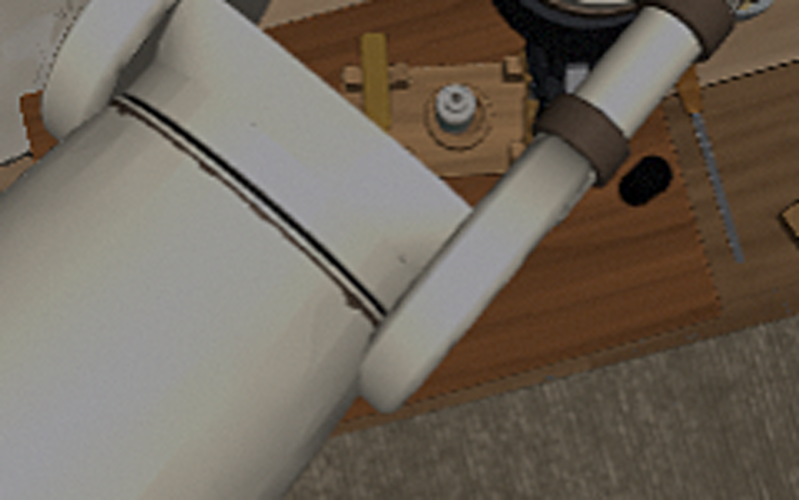

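```bash
python3 - <<'E'
from h import *
import pickle
k=1.42857
c=calibration("wrist");f=lambda u,v,z:onz(c,((u+.5)/k-.5,(v+.5)/k-.5),z)[:2]
O=np.array([.6070,-.3180]);th=np.radians(2.9);R=np.array([[np.cos(th),-np.sin(th)],[np.sin(th),np.cos(th)]])
def loc(p):return (R.T@(p-O)).round(4)
print("mandrel ends",loc(f(317,111,.05)),loc(f(479,109,.0526)))
print("handle ends",loc(f(336,272,.059)),loc(f(454,269,.059)))
print("bottle cap z~.08+",loc(f(397,190,.082)),"tip",loc(f(397,194,.11)),"well ring",loc((f(363,187,.042)+f(425,187,.042))/2))
c=pickle.load(open("w7.pkl","rb"))
C=np.array([.6170,-.1452]);th=np.radians(-10);R2=np.array([[np.cos(th),-np.sin(th)],[np.sin(th),np.cos(th)]])
print("foot ends in cradle",[(R2.T@(f(u,v,.056)-C)).round(4) for u,v in [(417,274),(414,488)]])
s=get_state();print(s['t'],np.abs(s['qvel']).max())
E
```

```text
mandrel ends [-0.0519  0.0577] [0.0497 0.0588]
handle ends [-0.0419 -0.0446] [ 0.0362 -0.0425]
bottle cap z~.08+ [-0.0015  0.0109] tip [-0.0015  0.0111] well ring [-0.0035  0.0095]
foot ends in cradle [array([-0.0656,  0.0008]), array([0.0722, 0.0007])]
27.95 0.030643297123177295
```

```bash
python3 -m handwheel '{"slide":[[0,0,0],[0,0,0],[0,0,0]],"spin":[0,0,0],"hand":[0.1,0.1,0.1]}'
python3 -c "
from workcell import finish_job
print(finish_job())"
```

```text
t: 28.25
tool_pos: [0.6071, -0.3559, 0.2494]
tool_rot: [0.689, 0.725, -0.0, -0.001]
force: [0.7, 0.3, 0.4]
gripper_width: 0.0471
the job is handed in; nothing more can be done
None
```

The bench is set up and I handed the job in at about 28 s of the 90 s; `finish_job` gives no verdict.

- **Foot joint:** it lies in both cradle saddles, keys up, with its bare end towards the robot. It measured within about 4 mm of the middle.
- **Mandrel:** it lies across both notches nearest the cradle, within about 2 mm of the middle along its length.
- **Burnisher:** it lies across the other pair of notches with its handle towards the robot.
- **Oil bottle:** it stands upright on the well floor; the floor was felt at the predicted height, 66.5 mm on the TCP. It sits about 2 mm off the well centre.
- **Left alone:** the needle tube and needle file look unmoved in the last pictures.
- **Robot:** it is clear of everything, and no force reading passed about 15 N.

One check disagreed. The last wrist measurement put everything on the rest 7–10 mm too far towards +y, the well ring included. I put this down to the arm still settling between the picture and its calibration reading. Measured against the well ring, the mandrel sits at about +49 mm and the burnisher at about −53 mm (nominal ±52 mm), both within tolerance.

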